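# Fit the cell and close the watering controller

## Robot

A 6-joint arm with a two-finger parallel gripper is mounted at the origin on the work surface. World frame = base frame: x ahead of the robot, y to its left, z up, the work surface at z = 0. Lengths are in m, angles in rad, forces in N, time in s.
With the tool pointing down it reaches from about 0.35 to 0.975 m from the base axis. Payload 4.9 kg.
Tool frame: the origin (TCP) lies between the finger pads; the fingertips stand 17 mm ahead of it and the grasp point (between the pads) lies 2 mm behind it; z points along the fingers, y is the direction in which the jaws open and shut (so a half turn about z gives the same grasp; the last joint's range is limited). The gripper opens to 85 mm and grips with 20 to 120 N. Pads are 22 mm wide; open, the fingers measure 114 mm over their backs; the gripper's body (76 mm by 85 mm) begins 54 mm behind the grasp point. The pads swing forward as they close: fully open they stand 13 mm farther back than shut.
Start: joints at [1.008, 0.053, 1.613, -0, 1.476, -0.119], TCP at [0.268, 0.564, 0.248] pointing down, gripper open.
Joint ranges: [-3.01, 3.01], [-1.01, 2.22], [0.06, 2.58], [-1.02, 4.17], [0.09, 2.62], [-3.14, 3.14]. Speed limits (rad/s): [2.57, 2.57, 3.14, 3.14, 3.14, 3.14].

## Interface

Orientations are given as a unit quaternion [w, x, y, z].
In Python, from plant import state, grab_frame, camera_model, job_done, find_in, silhouettes, landmark_of gives the robot as it stands.
- The arm moves only by the shell command python3 -m crank 'ROWS'. ROWS is JSON, a list of rows, each an object with "angular": the turn, a rotation vector about the tool's x, y, z each as a share of 5 degrees, from -1 to 1, a list of three; "delta_pos": the shift along the tool's x, y, z each as a share of 3 cm, from -1 to 1, a list of three; "gripper": the opening, from 0 (shut) to 1 (fully open). In form: [{"angular": [ax, ay, az], "delta_pos": [tx, ty, tz], "gripper": gripper}, ...]. A call has 1 to 12 rows; each row shifts and turns the commanded pose from where the row before left it, along the tool's axes as they then stand; what a row does not reach is not made up. A row lasts 1/8 s, in which the tool goes at most 62.5 mm and 10.7 degrees, less where a joint would pass 70% of its speed; a pose out of reach is approached as far as the arm can. A call with a number of a shift or a turn outside -1 to 1 is refused whole. A call with a gripper value outside its range is refused whole. The fingers move at their own pace and stop on an object; the grip force is fixed at half the most. Time passes only in rows, so rows that do not move let the fingers close. It gives the time, the measured TCP pose, the force and the opening at its end, in the units of the state.
- state(): the state, without advancing time (a new reading comes with each control period).
- grab_frame(name): name is "scene" or "side" or "wrist"; returns the picture (480x640x3 uint8, red, green, blue); there is no depth.
- camera_model(name): a dict with "camera_matrix" (3x3 intrinsics, pixels), "rvec" (rotation vector, rad) and "tvec" (3), from world to camera coordinates, as OpenCV has them; the wrist camera has in their place "mount" (4x4, takes a point from camera to tool coordinates, whose origin is the TCP and whose axes are the flange's). Camera axes: x right, y down, z forward; pixel columns grow to the right and rows downward; lengths in m; the calibration is good to about 2 mm. A picture is of the moment at which its call begins: read the wrist's pose just before it. camera_model takes no time and is no camera call.
- job_done(): hands the job in, once; it reports no verdict.
Trained networks look in the newest picture that a camera, given by its name, has taken for a name from the list of things; names that differ only in an ending like _2 or _b are one class to them, and where a whole thing is asked for, a point or a joint stands for the part that bears it (a point fixed in the world has none). Each returns a list of dicts, best first, with "conf" (0 to 1); they miss things now and then, are a little off and sometimes report something else, mostly with a low value. They report only what shows in the picture. A call takes as long as a camera call.
- find_in(camera, target): "bbox" ([left, top, right, bottom] in pixels, round what is visible of it).
- silhouettes(camera, target): "mask" (480x640 bool, what is visible of it) and "bbox" ([left, top, right, bottom] in pixels, round what is visible of it).
- landmark_of(camera, target): "pixel" ([column, row] in pixels: a listed point, or the origin of a listed thing).
The state is a dict: "time": time; "joint_pos": joint angles; "joint_vel": joint speeds; "joint_efforts": joint torques, N m; "tool_pos": TCP position; "tool_rot": TCP orientation; "contact_force": force on the tool from outside, world axes, zero at the start; "ft_torque": the same for the moment, N m; "gripper_width": opening from 0.0 (shut) to 1.0 (fully open).
Only numpy, scipy, OpenCV 4.12 (cv2) and the standard library are available. Lean on these libraries where they do the work, as an engineer would, in place of code of your own. Each camera call takes 0.05 s, during which the arm holds its last target.

## Task

Take the long battery cell out of the charger dock and stand it upright in the round cup in the watering controller's open base, letting go of it there. Then set the cover over it on the two dowels, wide hole over thick dowel and narrow hole over thin dowel, and press it down against the spring until it sits flush on the base all round. Finish while still holding the cover with the fingers and pressing it firmly shut (do not let go, it would spring up again), and leave the short cell, pot, cloche and dibber where they are.

Things in the scene. Friction and masses are not known exactly. Their poses are not given: they have to be found in the camera images.
- base: Lower half of a grey plastic watering controller, screwed down to the ledge: an open box 150 (its x) x 100 (its y) mm, walls 5 mm, flat rim 36 mm above the ledge. Origin: centre of its underside; z up. A black union nut (30 mm wide) sticks out 22 mm at +x, a ribbed hose tail (23 mm wide) 26 mm at -x, both below the rim. A round cup stands at its centre, two steel dowels in opposite corners.
- cup (a point): Centre of the spring contact's top, the floor of the round cup at the base's centre, 13.5 mm above the ledge with the spring up. The cup's bore is 22 mm wide, flaring to 26 mm at its mouth, which is level with the rim (22.5 mm above this point). The standing long cell rises 42.5 mm above the rim.
- thick_dowel (a point): Axis of the thick dowel at rim height: base frame x -58, y +33, z 36 mm. 10 mm in diameter, stands 16 mm above the rim, the top 7 mm tapering to 4 mm.
- thin_dowel (a point): Axis of the thin dowel at rim height: base frame x +58, y -33, z 36 mm. 6 mm in diameter, stands 16 mm above the rim, the top 7 mm tapering to 2 mm.
- contact (a joint): Travel of the sprung brass contact in the cup floor, m: 0 = up, grows as the cell is pushed down, 0.004 with the cover home, stop at 0.006. It pushes up with 4 N at 0 and about 10 N at 0.004, so the cover (about 2 N heavy) needs about 8 N of downward push to come home and a few newtons more to be held firmly; let go, it rises about 4 mm.
- cover: Upper half, loose, right way up, about 0.2 kg: grey flange 150 (x) x 100 (y) x 10 mm with two through holes and a hollow turret in the middle, 60 (x) x 42 (y) mm, top 44 mm above the flange's underside; grip it across its 42 mm. Below, the turret is open 46 x 30 mm and 38.5 mm deep. Origin: centre of the flange's underside, z up. Home, it has the base's axes and lies 36 mm above the base's origin.
- wide_hole (a point): Centre of the wide (13 mm) dowel hole at the flange's underside: cover frame x -58, y +33 mm. It belongs on the thick dowel.
- narrow_hole (a point): Centre of the narrow (9 mm) dowel hole at the flange's underside: cover frame x +58, y -33 mm. It belongs on the thin dowel.
- dock: Black charger dock fixed to the ledge, block 70 (x) x 100 (y) x 28 mm, origin at the centre of its underside. Two round wells 21 mm wide, 24 mm deep (floor 4 mm above the ledge) at dock frame y +26 and -26 mm; one holds the long cell, the other the short cell.
- long_cell: The long battery cell, 18 mm in diameter, 65 mm long, about 46 g, standing upright in one of the dock's wells, so its top is 69 mm above the ledge. Origin: centre of its bottom end; z along its axis towards the button end, which stays up.
- short_cell: A short cell, 18 mm in diameter, 35 mm long, standing in the dock's other well, top 39 mm above the ledge. Not needed; leave it. Origin: centre of its bottom end.
- pot: White ceramic pot, 114 mm wide, with an attached drainage saucer 132 mm wide, 106 mm high together. Leave it. Origin: centre of its underside.
- cloche: Clear plastic bell cloche with a knob, 176 mm wide, 186 mm high. Leave it. Origin: centre of its rim circle on the ledge.
- dibber: Wooden T-handled dibber with a steel point, 230 mm long, 28 mm high, handle 110 mm across, lying on the ledge. Leave it. Origin: on the ledge below the handle end of the shaft; x points along it to the steel point.

How it is judged:
By the outcome, as a careful person would: the job done as asked, in the order asked, and still so for the second after the job is handed in, while the arm keeps its last pose, push and grip.
It also fails if it takes over 67 s, if anything falls off the work surface, if the arm or the gripper's body presses on something with over 40 N, if the wrist force passes 120 N, or if a joint passes its speed limit or range.

## Working session

There is one attempt and no reset: what is moved stays moved. The work goes in short steps, Python scripts to look and compute and a shell command to move; the robot and the scene stay as the last step left them, time stands still between calls to the robot, and variables do not carry over. Pictures are saved under pics/ and viewed, and the job is handed in when it is done.

```bash
ls; mkdir -p pics; python3 - <<'E'
from plant import *
import cv2
s=state(); print(s)
for n in ["scene","side","wrist"]:
    im=grab_frame(n); cv2.imwrite(f"pics/{n}0.png",im[:,:,::-1])
    m=camera_model(n); print(n,m)
E
```

```text
pics
{'time': 0.0, 'joint_pos': array([ 1.00799413e+00,  5.33777488e-02,  1.61427160e+00, -1.65750948e-05,
        1.47596015e+00, -1.18990236e-01]), 'joint_vel': array([ 0.0013478 ,  0.00097657,  0.00035708, -0.00086808,  0.00055497,
        0.00170277]), 'joint_efforts': array([ 8.84028141e-04, -3.93662488e+01, -3.70188761e+01,  5.49666015e-05,
        6.89848443e-03, -1.98596058e-05]), 'tool_pos': array([0.26805808, 0.56396717, 0.24706339]), 'tool_rot': array([-3.29373976e-04,  2.20088379e-01,  9.75479415e-01, -9.53154118e-04]), 'contact_force': array([-1.11883397,  0.45590614,  0.48799335]), 'ft_torque': array([-0.04323859,  0.01116291, -0.0318664 ]), 'gripper_width': 0.9985107373287933}
scene {'camera_matrix': array([[465.50225732,   0.        , 321.40062734],
       [  0.        , 465.50225732, 240.67435862],
       [  0.        ,   0.        ,   1.        ]]), 'rvec': array([ 0.95101519,  2.53622697, -1.03059046]), 'tvec': array([ 0.44551132, -0.22694638,  1.11512109])}
side {'camera_matrix': array([[571.03467592,   0.        , 316.50298193],
       [  0.        , 571.03467592, 234.15616737],
       [  0.        ,   0.        ,   1.        ]]), 'rvec': array([ 2.12600847, -0.81135646,  0.3677936 ]), 'tvec': array([-0.43891484,  0.27428602,  1.1081868 ])}
wrist {'camera_matrix': array([[350.17810133,   0.        , 325.20092637],
       [  0.        , 350.17810133, 237.76105911],
       [  0.        ,   0.        ,   1.        ]]), 'mount': array([[-5.99673712e-04, -9.65802434e-01, -2.59278421e-01,
         6.57566401e-02],
       [ 9.99999770e-01, -4.97221685e-04, -4.60723496e-04,
         1.85088187e-04],
       [ 3.16049020e-04, -2.59278637e-01,  9.65802510e-01,
        -1.26185569e-01],
       [ 0.00000000e+00,  0.00000000e+00,  0.00000000e+00,
         1.00000000e+00]])}
```

View pics/scene0.png

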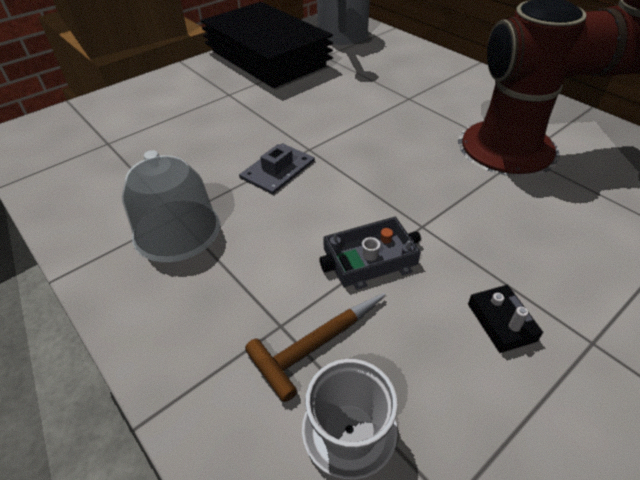

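View pics/side0.png

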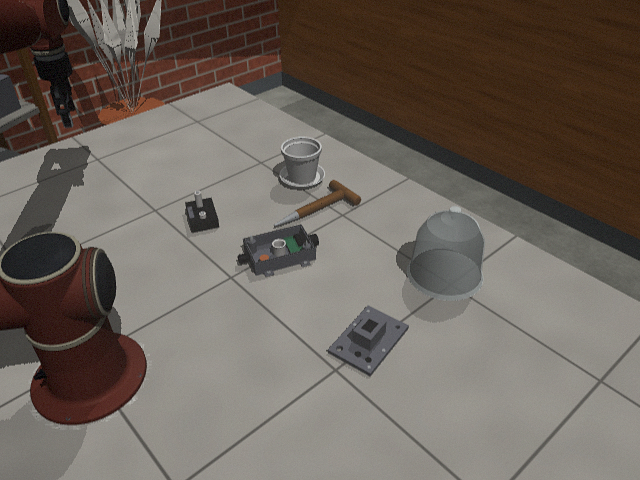

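View pics/wrist0.png

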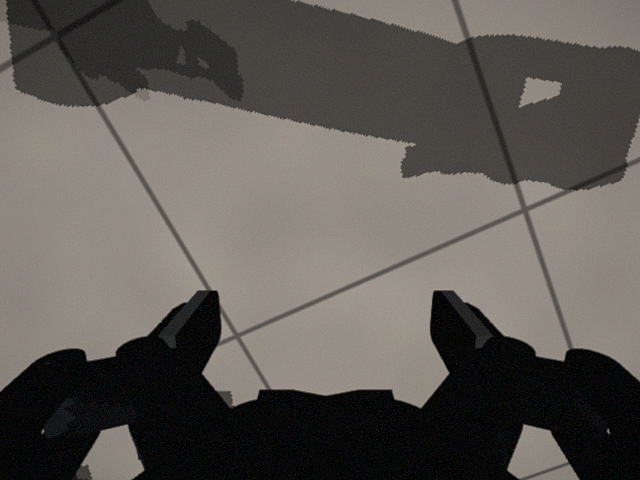

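The scene view shows the dock at (505,318) with the long cell at (521,318). The base is at (370,250), the cover at (278,168), and the dibber, pot and cloche sit around them. Next I'll triangulate.

```bash
cat > h.py <<'E'
import numpy as np, cv2
from scipy.spatial.transform import Rotation as R
from scipy.optimize import least_squares
from plant import *
def cam(n,s=None):
    m=camera_model(n);K=np.array(m["camera_matrix"])
    if n!="wrist":
        Rm=cv2.Rodrigues(np.array(m["rvec"]))[0];return K,Rm,np.array(m["tvec"]).ravel()
    s=s or state();q=s["tool_rot"];Rt=R.from_quat([q[1],q[2],q[3],q[0]]).as_matrix()
    T=np.eye(4);T[:3,:3]=Rt;T[:3,3]=s["tool_pos"];C=T@np.array(m["mount"]);W=np.linalg.inv(C)
    return K,W[:3,:3],W[:3,3]
def proj(c,X):
    K,Rm,t=c;p=(np.atleast_2d(X)@Rm.T+t)@K.T;return p[:,:2]/p[:,2:]
def onz(c,px,z):
    K,Rm,t=c;d=Rm.T@np.linalg.inv(K)@np.array([px[0],px[1],1.]);o=-Rm.T@t
    return o+d*(z-o[2])/d[2]
def tri(cs,ps):
    x0=onz(cs[0],ps[0],0.03)
    r=least_squares(lambda X:np.concatenate([proj(c,X)[0]-p for c,p in zip(cs,ps)]),x0)
    return r.x,np.abs(r.fun).max()
def tool(s):
    q=s["tool_rot"];return R.from_quat([q[1],q[2],q[3],q[0]]),np.array(s["tool_pos"])
def plan(goal,yaw=None,s=None):
    """shift to goal in tool axes /0.03, and turn to down-pointing with tool-y at world yaw (mod pi), /5deg"""
    s=s or state();Rt,p=tool(s);g=np.array(goal)
    d=Rt.inv().apply(g-p)
    if yaw is not None:
        best=None
        for k in (0,np.pi):
            y=yaw+k;ty=np.array([np.cos(y),np.sin(y),0]);tz=np.array([0,0,-1.]);tx=np.cross(ty,tz)
            v=(Rt.inv()*R.from_matrix(np.c_[tx,ty,tz])).as_rotvec()
            if best is None or np.linalg.norm(v)<np.linalg.norm(best):best=v
        print("turn units(5deg)",np.round(np.degrees(best)/5,3))
    print("shift units(3cm)",np.round(d/0.03,3),"now",np.round(p,4))
E
python3 - <<'E'
from h import *
names={"base":0,"cup":.0135,"thick_dowel":.036,"thin_dowel":.036,"cover":0,"wide_hole":0,"narrow_hole":0,"dock":0,"long_cell":.004,"short_cell":.004,"pot":0,"cloche":0,"dibber":0}
C={n:cam(n) for n in("scene","side")}
for n in C: grab_frame(n)
for k,z in names.items():
    P={}
    for n in C:
        l=landmark_of(n,k)
        if l: P[n]=np.array(l[0]["pixel"]); print(k,n,np.round(P[n],1),round(l[0]["conf"],2),np.round(onz(C[n],P[n],z),4))
    if len(P)==2: print("   tri",np.round(tri(list(C.values()),[P[n] for n in C])[0],4))
print(state()["time"])
E
```

```text
base scene [368.9 254.7] 0.63 [0.4945 0.0298 0.    ]
base side [279.2 253.2] 0.73 [0.4975 0.0375 0.    ]
   tri [0.4961 0.0327 0.0037]
cup scene [371.5 250.8] 0.9 [0.4931 0.0342 0.0135]
cup side [278.1 248.7] 0.61 [0.4967 0.0395 0.0135]
   tri [0.495  0.0362 0.0165]
thick_dowel scene [404.2 247.6] 0.81 [0.459  0.0817 0.036 ]
thick_dowel side [253.8 244.3] 0.93 [0.4485 0.0694 0.036 ]
   tri [0.4533 0.0774 0.0284]
thin_dowel scene [332.9 240.6] 0.76 [ 0.5437 -0.0173  0.036 ]
thin_dowel side [307.9 250.7] 0.59 [ 0.5281 -0.0348  0.036 ]
   tri [ 0.5366 -0.0251  0.025 ]
cover scene [278.3 169.3] 0.6 [ 0.4635 -0.2961  0.    ]
cover side [368.3 342.9] 0.6 [ 0.4577 -0.3038 -0.    ]
   tri [ 0.4604 -0.3012 -0.0045]
wide_hole scene [302.6 160.6] 0.55 [ 0.4012 -0.2844  0.    ]
wide_hole side [339.5 351.4] 0.72 [ 0.3993 -0.2806  0.    ]
   tri [ 0.4002 -0.282   0.0008]
narrow_hole scene [248.3 176.4] 0.83 [ 0.5298 -0.3209  0.    ]
narrow_hole side [400.3 330.3] 0.76 [ 0.5309 -0.3245  0.    ]
   tri [ 0.5303 -0.3233 -0.001 ]
dock scene [498.9 322.8] 0.92 [0.4411 0.2806 0.    ]
dock side [202.6 211.7] 0.75 [0.4519 0.3078 0.    ]
   tri [0.4475 0.2846 0.012 ]
long_cell scene [508.6 333.8] 0.58 [0.4503 0.3041 0.004 ]
long_cell side [202.2 213.5] 0.66 [0.4443 0.2967 0.004 ]
   tri [ 0.447   0.3031 -0.0007]
short_cell scene [495.4 308.9] 0.68 [0.4249 0.2614 0.004 ]
short_cell side [204.  221.6] 0.51 [0.4286 0.2635 0.004 ]
   tri [0.427  0.2618 0.0062]
pot scene [351.7 432.1] 0.55 [0.7479 0.2516 0.    ]
pot side [306.  177.2] 0.96 [0.7627 0.2479 0.    ]
   tri [0.751  0.2511 0.0038]
cloche scene [177.9 230. ] 0.57 [ 0.734  -0.2729  0.    ]
cloche side [444.1 270.7] 0.63 [ 0.7419 -0.2696  0.    ]
   tri [ 0.7361 -0.2709  0.0033]
dibber scene [278.3 371. ] 0.77 [0.7689 0.1091 0.    ]
dibber side [345.1 197.2] 0.69 [0.7767 0.0997 0.    ]
   tri [ 0.7705  0.1062 -0.0017]
1.55
```

```bash
python3 -m crank '[{"angular":[0,0,1],"delta_pos":[0,0,0],"gripper":1},{"angular":[0,0,1],"delta_pos":[0,0,0],"gripper":1},{"angular":[0,0,1],"delta_pos":[0,0,0],"gripper":1},{"angular":[0,0,1],"delta_pos":[0,0,0],"gripper":1},{"angular":[0,0,1],"delta_pos":[0,0,0],"gripper":1},{"angular":[0,0,1],"delta_pos":[0,0,0],"gripper":1},{"angular":[0,0,1],"delta_pos":[0,0,0],"gripper":1},{"angular":[0,0,1],"delta_pos":[0,0,0],"gripper":1},{"angular":[0,0,1],"delta_pos":[0,0,0],"gripper":1},{"angular":[0,0,1],"delta_pos":[0,0,0],"gripper":1},{"angular":[0,0,1],"delta_pos":[0,0,0],"gripper":1},{"angular":[0,0,1],"delta_pos":[0,0,0],"gripper":1}]'; python3 -m crank '[{"angular":[0,0,1],"delta_pos":[0,0,0],"gripper":1},{"angular":[0,0,1],"delta_pos":[0,0,0],"gripper":1},{"angular":[0,0,1],"delta_pos":[0,0,0],"gripper":1},{"angular":[0,0,1],"delta_pos":[0,0,0],"gripper":1},{"angular":[0,0,1],"delta_pos":[0,0,0],"gripper":1},{"angular":[0,0,1],"delta_pos":[0,0,0],"gripper":1}]'
python3 - <<'E'
from h import *
plan([.447,.303,.24],np.radians(-26)); print(state()["joint_pos"])
E
```

```text
time: 3.05
tool_pos: [0.2683, 0.5644, 0.2483]
tool_rot: [-0.0, 0.679, 0.734, -0.0]
contact_force: [-0.3, 0.0, -0.3]
gripper_width: 1.002
time: 3.8
tool_pos: [0.2684, 0.5644, 0.2483]
tool_rot: [0.0, 0.846, 0.533, 0.0]
contact_force: [-0.6, 0.1, 0.6]
gripper_width: 1.002
turn units(5deg) [ 0.    -0.     0.082]
shift units(3cm) [-5.288  9.135  0.277] now [0.2684 0.5644 0.2483]
[ 1.00800073e+00  5.27064330e-02  1.61289487e+00 -2.02918171e-05
  1.47598508e+00  1.45464843e+00]
```

```bash
python3 -m crank '[{"angular":[0,0,0],"delta_pos":[-0.53,0.91,0],"gripper":1},{"angular":[0,0,0],"delta_pos":[-0.53,0.91,0],"gripper":1},{"angular":[0,0,0],"delta_pos":[-0.53,0.91,0],"gripper":1},{"angular":[0,0,0],"delta_pos":[-0.53,0.91,0],"gripper":1},{"angular":[0,0,0],"delta_pos":[-0.53,0.91,0],"gripper":1},{"angular":[0,0,0],"delta_pos":[-0.53,0.91,0],"gripper":1},{"angular":[0,0,0],"delta_pos":[-0.53,0.91,0],"gripper":1},{"angular":[0,0,0],"delta_pos":[-0.53,0.91,0],"gripper":1},{"angular":[0,0,0],"delta_pos":[-0.53,0.91,0],"gripper":1},{"angular":[0,0,0],"delta_pos":[-0.53,0.91,0],"gripper":1},{"angular":[0,0,0],"delta_pos":[0,0,0],"gripper":1},{"angular":[0,0,0],"delta_pos":[0,0,0],"gripper":1}]'
python3 - <<'E'
from h import *
s=state();im=grab_frame("wrist");c=cam("wrist",s);cv2.imwrite("pics/w1.png",im[:,:,::-1])
print(s["tool_pos"])
for k in("long_cell","short_cell","dock"):
    l=landmark_of("wrist",k); m=silhouettes("wrist",k)
    for a in l[:2]:print(k,a["pixel"],a["conf"],onz(c,a["pixel"],.004 if k!="dock" else 0))
    for a in m[:2]:print("  m",a["bbox"],a["conf"],a["mask"].sum())
    if m: np.save(f"{k}_m.npy",m[0]["mask"])
E
```

```text
time: 5.3
tool_pos: [0.4464, 0.304, 0.2484]
tool_rot: [-0.0, 0.845, 0.534, 0.0]
contact_force: [0.5, -0.3, -0.6]
gripper_width: 1.005
[0.44638695 0.30399512 0.24835939]
long_cell [324.7, 202.4] 0.59 [0.44782511 0.30912851 0.004     ]
  m [314.0, 196.3, 335.9, 227.3] 0.58 466
short_cell [327.6, 247.6] 0.65 [0.4290763 0.2623496 0.004    ]
  m [320.5, 247.8, 333.5, 271.1] 0.87 300
dock [325.9, 228.2] 0.88 [0.43643038 0.28216722 0.        ]
  m [291.1, 183.1, 361.8, 279.6] 0.89 6068
```

View pics/w1.png

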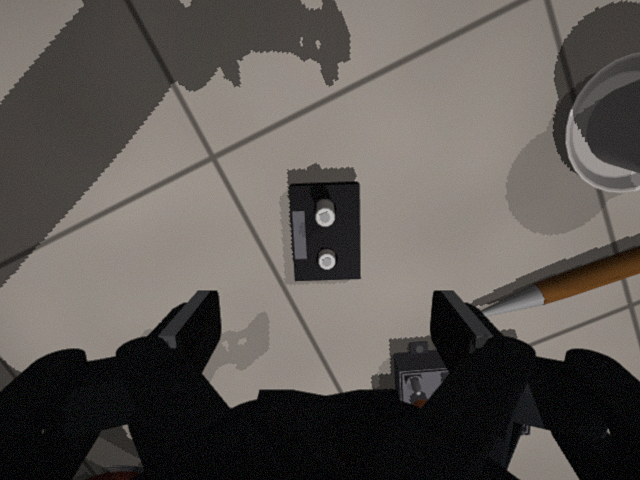

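The wrist view shows the dock at (325,231), the long cell's top at about (325,216) and the short cell's top at (327,260). I'll fit the cell tops.

```bash
python3 - <<'E'
from h import *
s=state();c=cam("wrist",s);im=cv2.imread("pics/w1.png")
cr=cv2.resize(im[180:290,280:370],None,fx=6,fy=6,interpolation=cv2.INTER_CUBIC);cv2.imwrite("pics/w1z.png",cr[:600])
print(onz(c,(325,216.5),.069),onz(c,(327.5,261),.039))
t=[.4464,.304,.0]
for z in (.069,.248):print(proj(c,[.4464,.304,z]))
E
```

```text
[0.44722588 0.30710571 0.069     ] [0.42721233 0.25913811 0.039     ]
[[325.65918557 219.9805963 ]]
[[326.35516969 314.68017657]]
```

View pics/w1z.png

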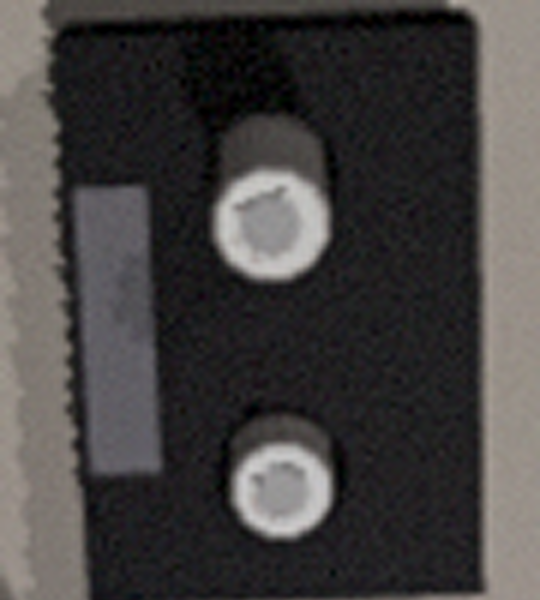

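```bash
python3 - <<'E'
from h import *
plan([.447,.3065,.052],np.radians(-23))
E
```

```text
turn units(5deg) [-0.001  0.    -0.476]
shift units(3cm) [ 0.083 -0.014  6.542] now [0.4463 0.3041 0.2483]
```

```bash
python3 -m crank '[{"angular":[0,0,-0.47],"delta_pos":[0.08,-0.01,0.9],"gripper":1},{"angular":[0,0,0],"delta_pos":[0,0,0.94],"gripper":1},{"angular":[0,0,0],"delta_pos":[0,0,0.94],"gripper":1},{"angular":[0,0,0],"delta_pos":[0,0,0.94],"gripper":1},{"angular":[0,0,0],"delta_pos":[0,0,0.94],"gripper":1},{"angular":[0,0,0],"delta_pos":[0,0,0.94],"gripper":1},{"angular":[0,0,0],"delta_pos":[0,0,0.94],"gripper":1},{"angular":[0,0,0],"delta_pos":[0,0,0],"gripper":0.5},{"angular":[0,0,0],"delta_pos":[0,0,0],"gripper":0.35}]'
python3 - <<'E'
from h import *
s=state();im=grab_frame("wrist");c=cam("wrist",s);cv2.imwrite("pics/w2.png",im[:,:,::-1]);print(s["tool_pos"],s["gripper_width"])
E
```

```text
time: 6.78
tool_pos: [0.448, 0.3064, 0.0532]
tool_rot: [0.0, 0.834, 0.551, 0.001]
contact_force: [0.1, -0.1, 1.3]
gripper_width: 0.602
[0.44804176 0.30638515 0.05324314] 0.6018900713970313
```

View pics/w2.png

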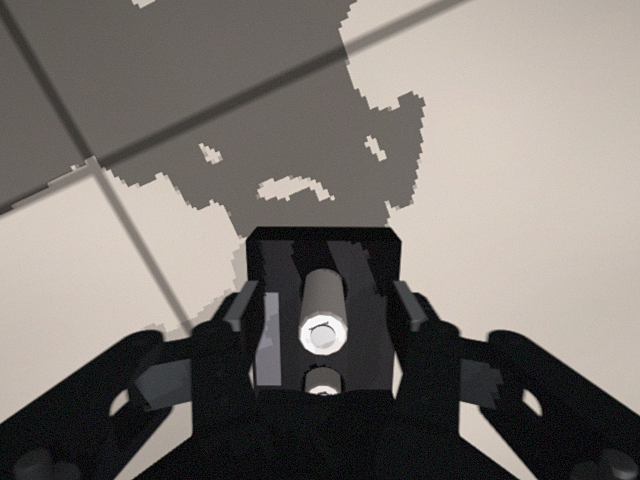

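The cell top is at (323,333), nearly central between the pads at 258 and 397.

```bash
python3 - <<'E'
from h import *
s=state();c=cam("wrist",s);print(onz(c,(323,334),.069)); plan(onz(c,(323,334),.069),None)
E
python3 -m crank '[{"angular":[0,0,0],"delta_pos":[0,0,0],"gripper":0},{"angular":[0,0,0],"delta_pos":[0,0,0],"gripper":0},{"angular":[0,0,0],"delta_pos":[0,0,0],"gripper":0},{"angular":[0,0,0],"delta_pos":[0,0,0],"gripper":0},{"angular":[0,0,0],"delta_pos":[0,0,0],"gripper":0},{"angular":[0,0,0],"delta_pos":[0,0,0],"gripper":0}]'
```

```text
[0.44751791 0.30746708 0.069     ]
shift units(3cm) [ 0.018 -0.038 -0.509] now [0.4484 0.3065 0.0537]
time: 7.58
tool_pos: [0.4483, 0.3064, 0.0536]
tool_rot: [0.0, 0.834, 0.551, 0.001]
contact_force: [-0.3, -1.0, 6.3]
gripper_width: 0.181
```

```bash
python3 -m crank '[{"angular":[0,0,0],"delta_pos":[0,0,-0.5],"gripper":0},{"angular":[0,0,0],"delta_pos":[0,0,-1],"gripper":0},{"angular":[0,0,0],"delta_pos":[0,0,-1],"gripper":0},{"angular":[0,0,0],"delta_pos":[0,0,-1],"gripper":0},{"angular":[0,0,0],"delta_pos":[0,0,-1],"gripper":0},{"angular":[0,0,0],"delta_pos":[0,0,-1],"gripper":0},{"angular":[0,0,0],"delta_pos":[0,0,-1],"gripper":0}]'
python3 - <<'E'
from h import *
plan([.495,.036,.25],np.radians(-23)); print(state()["joint_pos"])
E
```

```text
time: 8.45
tool_pos: [0.447, 0.3057, 0.2485]
tool_rot: [0.0, 0.834, 0.551, 0.0]
contact_force: [-0.8, -0.8, -1.1]
gripper_width: 0.185
turn units(5deg) [ 0.001  0.    -0.016]
shift units(3cm) [-7.644  4.995 -0.049] now [0.447  0.3057 0.2485]
[ 4.62421826e-01 -1.47622041e-01  1.80611901e+00 -7.50465318e-05
  1.48304609e+00  8.65242236e-01]
```

```bash
python3 -m crank '[{"angular":[0,0,0],"delta_pos":[-0.85,0.555,0],"gripper":0},{"angular":[0,0,0],"delta_pos":[-0.85,0.555,0],"gripper":0},{"angular":[0,0,0],"delta_pos":[-0.85,0.555,0],"gripper":0},{"angular":[0,0,0],"delta_pos":[-0.85,0.555,0],"gripper":0},{"angular":[0,0,0],"delta_pos":[-0.85,0.555,0],"gripper":0},{"angular":[0,0,0],"delta_pos":[-0.85,0.555,0],"gripper":0},{"angular":[0,0,0],"delta_pos":[-0.85,0.555,0],"gripper":0},{"angular":[0,0,0],"delta_pos":[-0.85,0.555,0],"gripper":0},{"angular":[0,0,0],"delta_pos":[-0.85,0.555,0],"gripper":0},{"angular":[0,0,0],"delta_pos":[0,0,0],"gripper":0},{"angular":[0,0,0],"delta_pos":[0,0,0],"gripper":0}]'
python3 - <<'E'
from h import *
s=state();im=grab_frame("wrist");c=cam("wrist",s);cv2.imwrite("pics/w3.png",im[:,:,::-1])
print(s["tool_pos"])
for k,z in(("cup",.0135),("thick_dowel",.036),("thin_dowel",.036),("base",0)):
    l=landmark_of("wrist",k)
    for a in l[:2]:print(k,a["pixel"],a["conf"],onz(c,a["pixel"],z))
E
```

```text
time: 9.82
tool_pos: [0.495, 0.0365, 0.2473]
tool_rot: [-0.0, 0.834, 0.551, 0.0]
contact_force: [-0.2, 0.9, -0.4]
gripper_width: 0.183
[0.49503254 0.03645877 0.24726297]
cup [328.4, 208.9] 0.84 [0.49785289 0.03544997 0.0135    ]
thick_dowel [261.1, 188.6] 0.63 [0.44746491 0.08289596 0.036     ]
thick_dowel [323.8, 269.1] 0.57 [ 0.47060408 -0.01625234  0.036     ]
base [326.2, 209.1] 0.81 [0.49473515 0.03387805 0.        ]
```

View pics/w3.png

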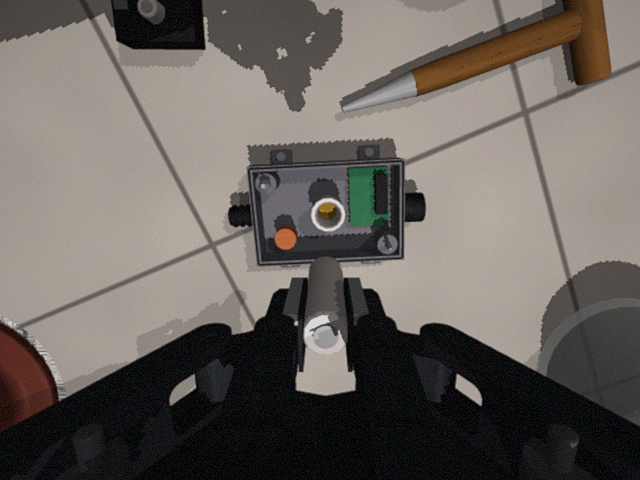

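The wrist view over the base shows the cup mouth at (328,214), the thick dowel at (265,184), the thin dowel at (387,243) and the rim corners. I'll zoom in for a pose fit.

```bash
python3 - <<'E'
import cv2
im=cv2.imread("pics/w3.png")
cv2.imwrite("pics/w3z.png",cv2.resize(im[150:275,240:415],None,fx=4.5,fy=4.5,interpolation=cv2.INTER_CUBIC))
E
```

```text
(no output)
```

View pics/w3z.png

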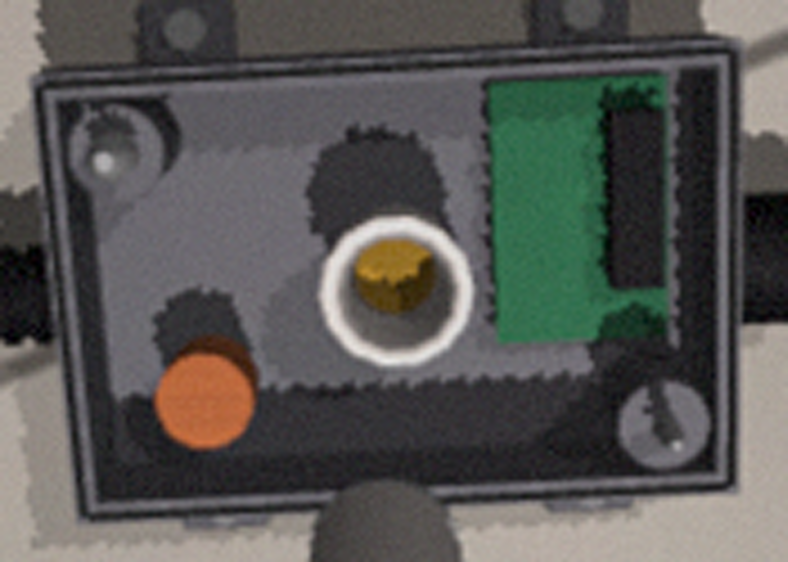

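```bash
python3 - <<'E'
from h import *
s=state();c=cam("wrist",s)
z=lambda a:np.array(a)/4.5+[240-.4,150-.4]
pts=[z(p) for p in [(38,82),(740,42),(735,490),(85,517),(396,290)]]
L=np.array([[-.075,.05,.036],[.075,.05,.036],[.075,-.05,.036],[-.075,-.05,.036],[0,0,.036]])
def X(p,L=L):
    a=p[2];return L@R.from_euler('z',a).as_matrix().T+[p[0],p[1],0]
def f(p):return (proj(c,X(p))-pts).ravel()
r=least_squares(f,[.495,.036,-.37]);print(r.x,np.degrees(r.x[2]),np.round(f(r.x).reshape(-1,2),1))
print("cup alone",onz(c,pts[4],.036))
D=np.array([[-.058,.033,.036],[-.058,.033,.052],[.058,-.033,.036],[.058,-.033,.052]])
print(((proj(c,X(r.x,D))-[239.6,149.6])*4.5).round())
def g(p):
    q=np.array(p);return (proj(c,X(q[:3])+[0,0,q[3]])-pts).ravel()
r2=least_squares(g,[.495,.036,-.37,0]);print(r2.x,np.abs(r2.fun).max())
# cell axis: bottom
s2=s; plan([r.x[0],r.x[1],.15],None)
E
```

```text
[ 0.49700464  0.03460032 -0.35195312] -20.165428513003 [[-1.7 -1.4]
 [ 1.2 -0.7]
 [ 1.4  0.7]
 [-1.5  1.7]
 [ 0.5  0.4]]
cup alone [0.49667455 0.03514057 0.036     ]
[[119. 153.]
 [106. 161.]
 [666. 424.]
 [679. 445.]]
[ 0.49660537  0.03349355 -0.35195741 -0.00691242] 0.6181233983841707
shift units(3cm) [-0.042  0.086  3.237] now [0.4951 0.0368 0.2471]
```

```bash
python3 - <<'E'
from h import *
s=state();c=cam("wrist",s)
Rt,p=tool(s)
im=cv2.imread("pics/w3.png")
for dz in (-.0154,.0496):
    pr=[]
    for dy in(-.009,0,.009):
        pr.append(proj(c,p+Rt.apply([0,dy,dz]))[0])
    print(dz,np.round(pr,1), proj(c,p+Rt.apply([.009,0,dz]))[0].round(1),proj(c,p+Rt.apply([-.009,0,dz]))[0].round(1))
cv2.imwrite("pics/w3c.png",cv2.resize(im[245:370,270:380],None,fx=4.5,fy=4.5,interpolation=cv2.INTER_CUBIC))
E
```

```text
-0.0154 [[300.8 335.5]
 [326.2 335.5]
 [351.7 335.5]] [326.2 312.4] [326.2 357.8]
0.0496 [[309.  271.1]
 [325.8 271.1]
 [342.7 271.1]] [325.8 255. ] [325.8 286.8]
```

View pics/w3c.png

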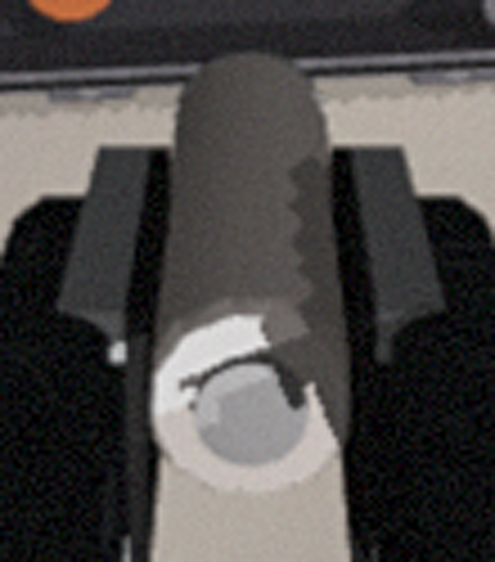

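```bash
python3 -m crank '[{"angular":[0,0,0],"delta_pos":[-0.04,0.07,0.8],"gripper":0},{"angular":[0,0,0],"delta_pos":[0,0,0.9],"gripper":0},{"angular":[0,0,0],"delta_pos":[0,0,0.9],"gripper":0},{"angular":[0,0,0],"delta_pos":[0,0,0.9],"gripper":0},{"angular":[0,0,0],"delta_pos":[0,0,0.8],"gripper":0},{"angular":[0,0,0],"delta_pos":[0,0,0.6],"gripper":0},{"angular":[0,0,0],"delta_pos":[0,0,0],"gripper":0},{"angular":[0,0,0],"delta_pos":[0,0,0],"gripper":0}]'
python3 - <<'E'
from h import *
s=state();plan([.4967,.0349,.065],None,s)
for n in("wrist","scene","side"):
    im=grab_frame(n);cv2.imwrite(f"pics/{n}4.png",im[:,:,::-1])
    if n!="wrist":
        u,v=proj(cam(n),[.497,.035,.05])[0].astype(int);cv2.imwrite(f"pics/{n}4z.png",cv2.resize(im[v-60:v+60,u-70:u+70,::-1],None,fx=5,fy=5,interpolation=cv2.INTER_CUBIC))
E
```

```text
time: 11.08
tool_pos: [0.4975, 0.0342, 0.1011]
tool_rot: [0.001, 0.834, 0.551, 0.001]
contact_force: [1.0, 0.1, -0.0]
gripper_width: 0.181
shift units(3cm) [ 0.012 -0.036  1.203] now [0.4975 0.0342 0.1011]
```

View pics/wrist4.png

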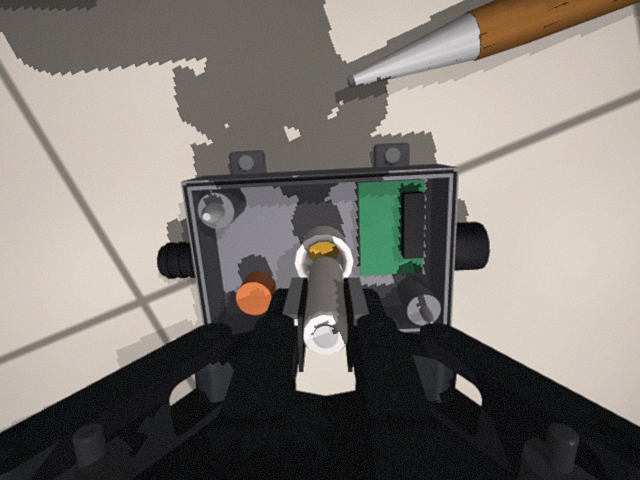

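View pics/scene4z.png

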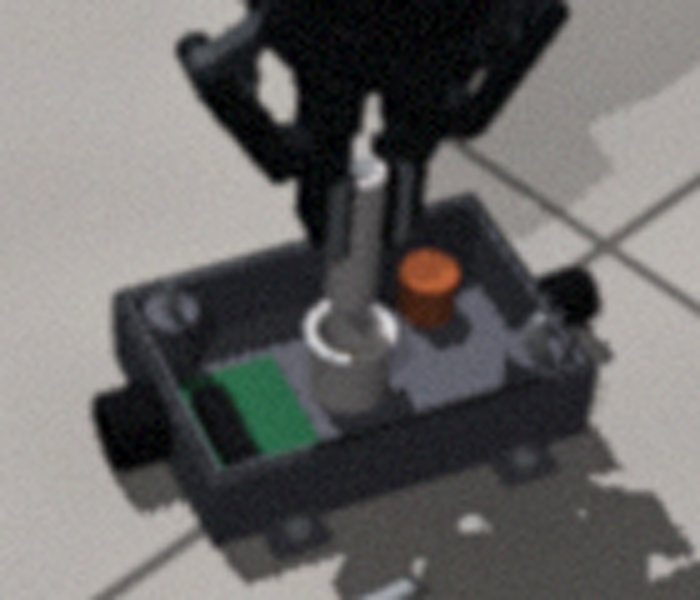

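View pics/side4z.png

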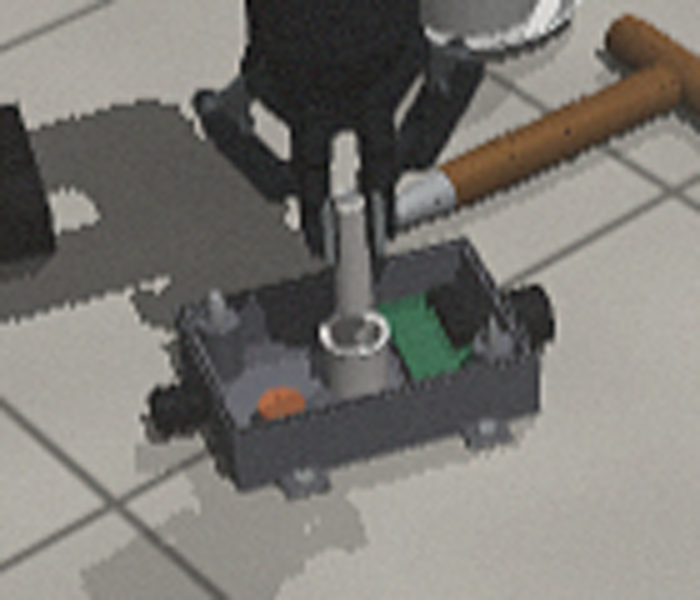

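```bash
python3 - <<'E'
from h import *
im=cv2.imread("pics/wrist4.png")
cv2.imwrite("pics/w4z.png",cv2.resize(im[155:365,175:475],None,fx=2.6,fy=2.6,interpolation=cv2.INTER_CUBIC))
s=state();c=cam("wrist",s);Rt,p=tool(s)
print(proj(c,p+Rt.apply([0,0,.0496])).round(1),proj(c,[.4967,.0349,.036]).round(1))
cv2.imwrite("pics/w4c.png",cv2.resize(im[220:320,275:375],None,fx=6,fy=6,interpolation=cv2.INTER_CUBIC))
E
```

```text
[[325.8 271.1]] [[323.5 260.9]]
```

View pics/w4c.png

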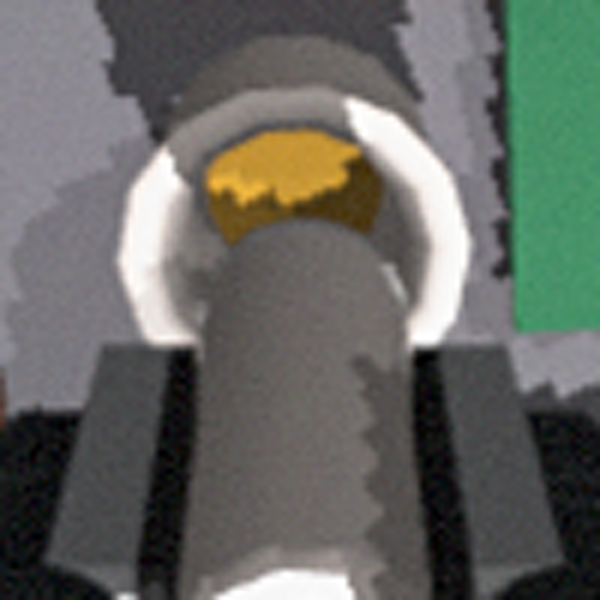

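View pics/w4z.png

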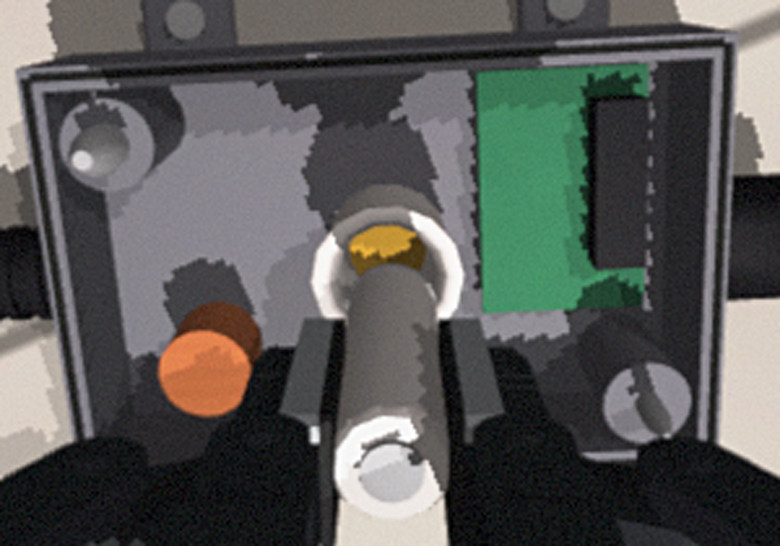

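```bash
python3 -m crank '[{"angular":[0,0,0],"delta_pos":[0,-0.03,0.25],"gripper":0},{"angular":[0,0,0],"delta_pos":[0,0,0.25],"gripper":0},{"angular":[0,0,0],"delta_pos":[0,0,0.25],"gripper":0},{"angular":[0,0,0],"delta_pos":[0,0,0.2],"gripper":0},{"angular":[0,0,0],"delta_pos":[0,0,0],"gripper":0}]'
```

```text
time: 11.85
tool_pos: [0.4954, 0.0345, 0.0707]
tool_rot: [-0.001, 0.834, 0.551, -0.001]
contact_force: [-0.1, -0.8, -0.2]
gripper_width: 0.184
```

```bash
python3 -m crank '[{"angular":[0,0,0],"delta_pos":[0,0,0.1],"gripper":0},{"angular":[0,0,0],"delta_pos":[0,0,0.1],"gripper":0},{"angular":[0,0,0],"delta_pos":[0,0,0],"gripper":0}]'; python3 - <<'E'
from h import *
s=state();print(s["tool_pos"],s["contact_force"])
for n in("wrist","side"):
    im=grab_frame(n);cv2.imwrite(f"pics/{n}5.png",im[:,:,::-1])
    if n!="wrist":
        u,v=proj(cam(n),[.497,.035,.05])[0].astype(int);cv2.imwrite(f"pics/{n}5z.png",cv2.resize(im[v-60:v+60,u-70:u+70,::-1],None,fx=5,fy=5,interpolation=cv2.INTER_CUBIC))
E
```

```text
time: 12.22
tool_pos: [0.4958, 0.0345, 0.0654]
tool_rot: [-0.0, 0.834, 0.551, -0.0]
contact_force: [-0.2, 0.1, -0.5]
gripper_width: 0.183
[0.49576366 0.03449571 0.06538174] [-0.16651449  0.12977269 -0.5352707 ]
```

View pics/wrist5.png

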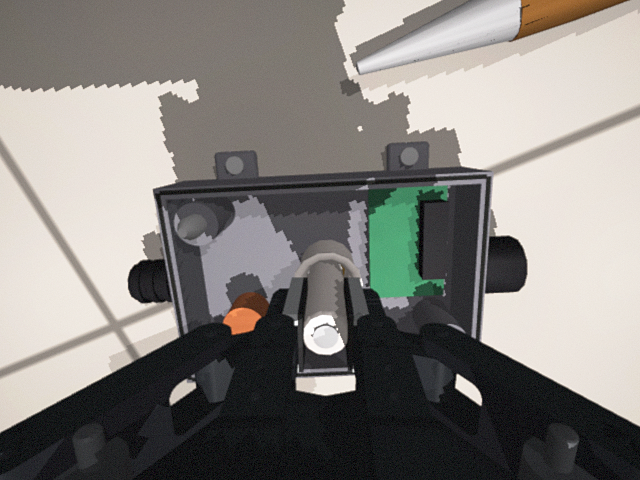

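View pics/side5z.png

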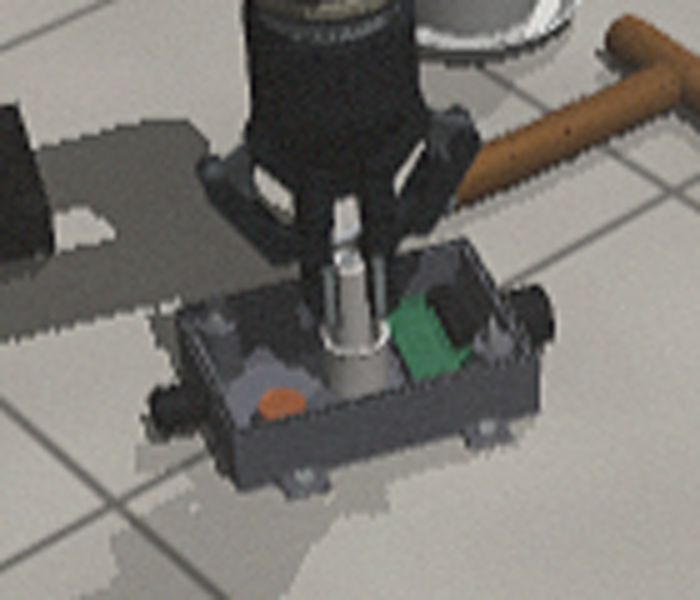

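The cell is in the cup, standing inside the white ring at about (325,265) in the wrist view. I'll lower it the last 2 mm and release.

```bash
python3 -m crank '[{"angular":[0,0,0],"delta_pos":[0,0,0.07],"gripper":0},{"angular":[0,0,0],"delta_pos":[0,0,0],"gripper":0}]'; python3 -m crank '[{"angular":[0,0,0],"delta_pos":[0,0,0],"gripper":0.3},{"angular":[0,0,0],"delta_pos":[0,0,0],"gripper":0.4},{"angular":[0,0,0],"delta_pos":[0,0,0],"gripper":0.5},{"angular":[0,0,0],"delta_pos":[0,0,-0.3],"gripper":0.5},{"angular":[0,0,0],"delta_pos":[0,0,-1],"gripper":0.6},{"angular":[0,0,0],"delta_pos":[0,0,-1],"gripper":1},{"angular":[0,0,0],"delta_pos":[0,0,-1],"gripper":1},{"angular":[0,0,0],"delta_pos":[0,0,-1],"gripper":1},{"angular":[0,0,0],"delta_pos":[0,0,-1],"gripper":1},{"angular":[0,0,0],"delta_pos":[0,0,-1],"gripper":1},{"angular":[0,0,0],"delta_pos":[0,0,0],"gripper":1},{"angular":[0,0,0],"delta_pos":[0,0,0],"gripper":1}]'
python3 - <<'E'
from h import *
s=state();im=grab_frame("wrist");cv2.imwrite("pics/w6.png",im[:,:,::-1]);print(s["tool_pos"],s["tool_rot"])
cv2.imwrite("pics/w6z.png",cv2.resize(im[150:275,240:415,::-1],None,fx=4.5,fy=4.5,interpolation=cv2.INTER_CUBIC))
c=cam("wrist",s)
np.save("w6pose.npy",np.r_[s["tool_pos"],s["tool_rot"]])
print("cell top pred",(proj(c,[.4963,.0349,.0785])-[239.6,149.6])*4.5)
plan([.462,-.302,.25],np.radians(-78))
E
```

```text
time: 12.58
tool_pos: [0.4958, 0.0345, 0.0633]
tool_rot: [-0.0, 0.834, 0.551, -0.0]
contact_force: [0.4, 0.9, -0.4]
gripper_width: 0.179
time: 14.08
tool_pos: [0.4955, 0.0345, 0.2518]
tool_rot: [-0.0, 0.834, 0.551, -0.0]
contact_force: [-1.3, -0.6, -0.7]
gripper_width: 1.001
[0.49549982 0.03451345 0.25176069] [-3.03958784e-04  8.34261125e-01  5.51369332e-01 -3.76959338e-04]
cell top pred [[390.59005839 319.56165759]]
turn units(5deg) [-0.019  0.02  10.985]
shift units(3cm) [-10.755   3.379   0.035] now [0.4952 0.0346 0.251 ]
```

View pics/w6z.png

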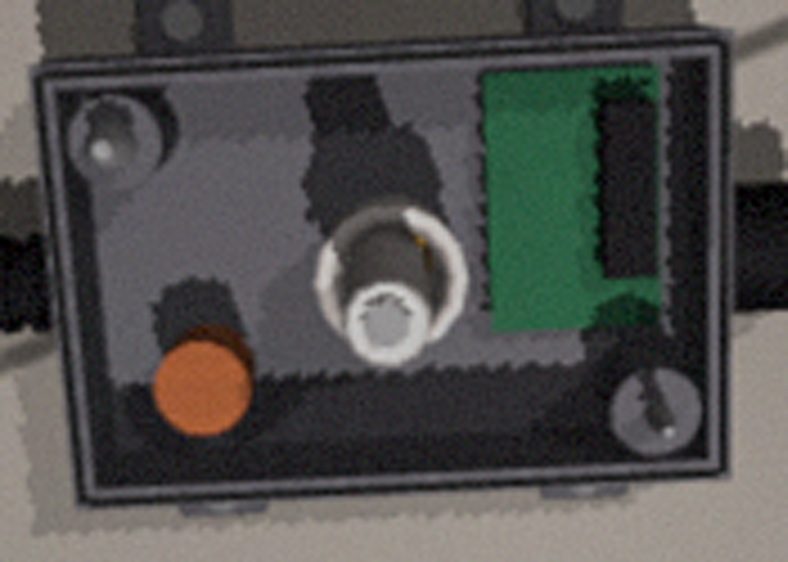

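The cell stands upright: its top is at (388,324) in the zoom against a predicted (391,320). I'll refit the base and then go to the cover.

```bash
cat > fitbase.py <<'E'
from h import *
v=np.load("w6pose.npy");c=cam("wrist",dict(tool_pos=v[:3],tool_rot=v[3:]))
z=lambda a:np.array(a)/4.5+[239.6,149.6]
pts=np.array([z(p) for p in [(37,70),(735,32),(728,473),(83,503),(392,280),(103,148),(668,430)]])
L=np.array([[-.075,.05,.036],[.075,.05,.036],[.075,-.05,.036],[-.075,-.05,.036],[0,0,.036],[-.058,.033,.052],[.058,-.033,.052]])
X=lambda p:L@R.from_euler('z',p[2]).as_matrix().T+[p[0],p[1],p[3] if len(p)>3 else 0]
f=lambda p:(proj(c,X(p))-pts).ravel()
for x0 in ([.495,.036,-.37],[.495,.036,-.37,0]):
    r=least_squares(f,x0);print(r.x,np.degrees(r.x[2]));print(np.round(f(r.x).reshape(-1,2),1).tolist())
E
python3 fitbase.py
python3 -m crank '[{"angular":[0,0,0],"delta_pos":[-0.95,0.3,0],"gripper":1},{"angular":[0,0,0],"delta_pos":[-1,0.31,0],"gripper":1},{"angular":[0,0,0],"delta_pos":[-1,0.31,0],"gripper":1},{"angular":[0,0,0],"delta_pos":[-1,0.31,0],"gripper":1},{"angular":[0,0,0],"delta_pos":[-1,0.31,0],"gripper":1},{"angular":[0,0,0],"delta_pos":[-1,0.31,0],"gripper":1},{"angular":[0,0,0],"delta_pos":[-1,0.31,0],"gripper":1},{"angular":[0,0,0],"delta_pos":[-1,0.31,0],"gripper":1},{"angular":[0,0,0],"delta_pos":[-1,0.31,0],"gripper":1},{"angular":[0,0,0],"delta_pos":[-1,0.31,0],"gripper":1},{"angular":[0,0,0],"delta_pos":[-0.8,0.29,0],"gripper":1}]'
python3 -m crank '[{"angular":[0,0,1],"delta_pos":[0,0,0],"gripper":1},{"angular":[0,0,1],"delta_pos":[0,0,0],"gripper":1},{"angular":[0,0,1],"delta_pos":[0,0,0],"gripper":1},{"angular":[0,0,1],"delta_pos":[0,0,0],"gripper":1},{"angular":[0,0,1],"delta_pos":[0,0,0],"gripper":1},{"angular":[0,0,1],"delta_pos":[0,0,0],"gripper":1},{"angular":[0,0,1],"delta_pos":[0,0,0],"gripper":1},{"angular":[0,0,1],"delta_pos":[0,0,0],"gripper":1},{"angular":[0,0,1],"delta_pos":[0,0,0],"gripper":1},{"angular":[0,0,1],"delta_pos":[0,0,0],"gripper":1},{"angular":[0,0,1],"delta_pos":[0,0,0],"gripper":1},{"angular":[0,0,0],"delta_pos":[0,0,0],"gripper":1}]'
python3 - <<'E'
from h import *
s=state();im=grab_frame("wrist");cv2.imwrite("pics/w7.png",im[:,:,::-1]);print(s["tool_pos"],s["tool_rot"])
np.save("w7pose.npy",np.r_[s["tool_pos"],s["tool_rot"]])
E
```

```text
[ 0.49704426  0.03457916 -0.35414756] -20.291160269241914
[[-1.5, -1.3], [0.4, -0.7], [1.1, 1.3], [-1.3, 1.4], [0.4, -0.3], [0.3, 0.2], [0.5, 0.1]]
[ 0.49675799  0.03388837 -0.35408579 -0.0044426 ] -20.28762154685643
[[-0.5, -0.7], [-0.6, -0.1], [0.2, 0.6], [-0.4, 0.7], [0.4, -0.4], [1.2, 0.5], [-0.3, -0.5]]
time: 15.5
tool_pos: [0.4619, -0.3026, 0.2504]
tool_rot: [-0.002, 0.834, 0.551, -0.0]
contact_force: [0.4, 0.1, -0.2]
gripper_width: 1.0
time: 17.0
tool_pos: [0.4622, -0.3015, 0.2507]
tool_rot: [-0.001, 0.995, 0.104, -0.001]
contact_force: [-0.3, 0.6, 0.5]
gripper_width: 0.997
[ 0.46220952 -0.30148101  0.25068845] [-0.00108904  0.99454044  0.10434119 -0.0010197 ]
```

View pics/w7.png

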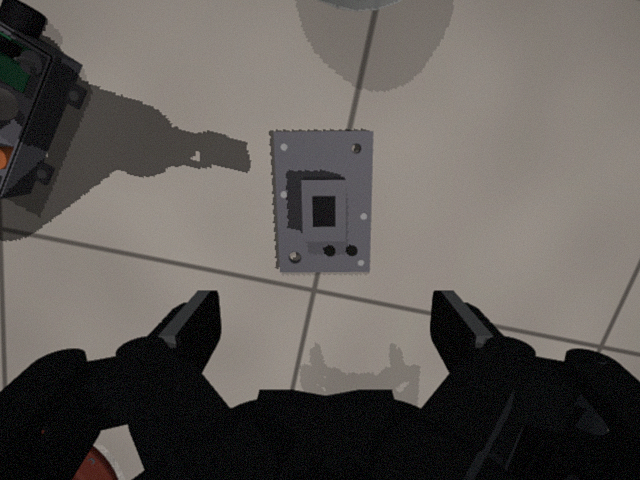

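The cover is in view: wide hole at (294,257), narrow hole at (356,148), turret across the jaw direction. Zooming to fit.

```bash
python3 - <<'E'
import cv2
im=cv2.imread("pics/w7.png")
cv2.imwrite("pics/w7z.png",cv2.resize(im[122:282,260:385],None,fx=3.7,fy=3.7,interpolation=cv2.INTER_CUBIC))
E
```

```text
(no output)
```

View pics/w7z.png

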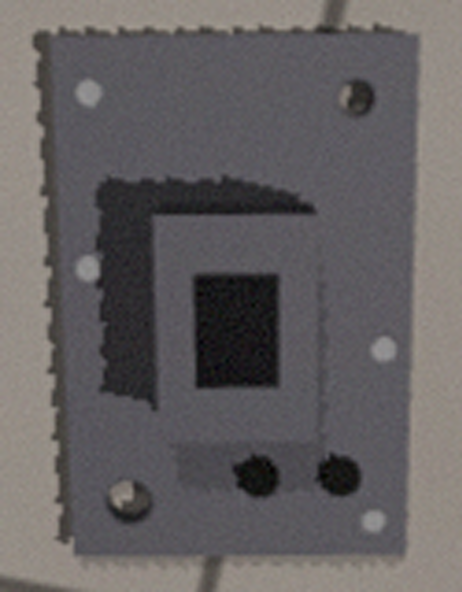

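```bash
cat > fitcover.py <<'E'
from h import *
v=np.load("w7pose.npy");c=cam("wrist",dict(tool_pos=v[:3],tool_rot=v[3:]))
z=lambda a:np.array(a)/3.7+[259.6,121.6]
pts=np.array([z(p) for p in [(49,34),(419,34),(405,556),(75,553),(153,214),(318,214),(322,443),(161,440),(130,499),(357,97)]])
L=np.array([[.075,.05,.01],[.075,-.05,.01],[-.075,-.05,.01],[-.075,.05,.01],[.03,.021,.044],[.03,-.021,.044],[-.03,-.021,.044],[-.03,.021,.044],[-.058,.033,.01],[.058,-.033,.01]])
X=lambda p:L@R.from_euler('z',p[2]).as_matrix().T+[p[0],p[1],p[3] if len(p)>3 else 0]
f=lambda p:(proj(c,X(p))-pts).ravel()
for x0 in ([.462,-.3,.2],[.462,-.3,.2,0]):
    r=least_squares(f,x0);print(r.x,np.degrees(r.x[2]));print(np.round(f(r.x).reshape(-1,2),1).tolist())
    if len(x0)==3:
        plan([r.x[0],r.x[1],.032],r.x[2]-np.pi/2); s=state();print(s["joint_pos"])
E
python3 fitcover.py
```

```text
[ 0.4642921  -0.29889855  0.21594479] 12.372724801169179
[[0.7, 0.3], [0.4, -0.5], [0.4, -0.7], [-0.2, 0.7], [0.3, 0.1], [0.3, -0.2], [-1.3, -0.7], [-0.3, 0.4], [-0.3, 0.7], [-0.0, 0.1]]
turn units(5deg) [-0.023  0.017 -0.073]
shift units(3cm) [ 0.093 -0.058  7.3  ] now [ 0.4623 -0.3015  0.251 ]
[-7.12785546e-01 -1.21801053e-01  1.77860896e+00  1.83909038e-08
  1.48726644e+00  6.48451885e-01]
[ 4.64260681e-01 -2.98904424e-01  2.15944077e-01 -2.10325685e-04] 12.37268420480552
[[0.7, 0.3], [0.4, -0.4], [0.4, -0.7], [-0.2, 0.6], [0.3, 0.1], [0.3, -0.2], [-1.3, -0.8], [-0.3, 0.3], [-0.2, 0.6], [-0.1, 0.2]]
```

```bash
python3 - <<'E'
from h import *
s=state();c=cam("wrist",s);Rt,p=tool(s)
for y in (.009,.0425):
  for t in (.0,.01,.017,.025,.03):
    print(y,t,proj(c,p+Rt.apply([.011,-y,t])).round(0),proj(c,p+Rt.apply([-.011,-y,t])).round(0))
E
```

```text
0.009 0.0 [[303. 289.]] [[304. 339.]]
0.009 0.01 [[304. 279.]] [[305. 327.]]
0.009 0.017 [[305. 273.]] [[306. 319.]]
0.009 0.025 [[306. 267.]] [[307. 311.]]
0.009 0.03 [[307. 263.]] [[307. 306.]]
0.0425 0.0 [[217. 289.]] [[221. 339.]]
0.0425 0.01 [[224. 279.]] [[228. 327.]]
0.0425 0.017 [[228. 273.]] [[232. 319.]]
0.0425 0.025 [[233. 267.]] [[236. 311.]]
0.0425 0.03 [[236. 263.]] [[239. 306.]]
```

```bash
python3 -m crank '[{"angular":[0,0,-0.07],"delta_pos":[0.09,-0.06,0.6],"gripper":1},{"angular":[0,0,0],"delta_pos":[0,0,0.95],"gripper":1},{"angular":[0,0,0],"delta_pos":[0,0,0.95],"gripper":1},{"angular":[0,0,0],"delta_pos":[0,0,0.95],"gripper":1},{"angular":[0,0,0],"delta_pos":[0,0,0.95],"gripper":1},{"angular":[0,0,0],"delta_pos":[0,0,0.95],"gripper":1},{"angular":[0,0,0],"delta_pos":[0,0,0.8],"gripper":1},{"angular":[0,0,0],"delta_pos":[0,0,0],"gripper":1}]'
python3 - <<'E'
from h import *
s=state();im=grab_frame("wrist");cv2.imwrite("pics/w8.png",im[:,:,::-1])
plan([.4643,-.2989,.028],np.radians(12.37-90))
E
```

```text
time: 18.05
tool_pos: [0.4629, -0.2976, 0.0642]
tool_rot: [-0.003, 0.994, 0.107, -0.002]
contact_force: [0.2, -0.5, -0.1]
gripper_width: 0.998
turn units(5deg) [-0.031  0.023 -0.012]
shift units(3cm) [0.007 0.013 1.275] now [ 0.4641 -0.2986  0.0663]
```

View pics/w8.png

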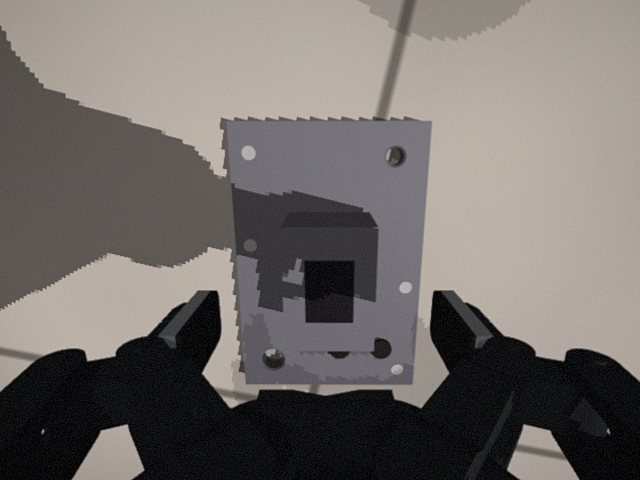

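The turret is centred between the fingers, at columns 280–378. Going down and gripping.

```bash
python3 -m crank '[{"angular":[-0.03,0.02,0],"delta_pos":[0,0.01,0.65],"gripper":1},{"angular":[0,0,0],"delta_pos":[0,0,0.62],"gripper":1},{"angular":[0,0,0],"delta_pos":[0,0,0],"gripper":0.7},{"angular":[0,0,0],"delta_pos":[0,0,0],"gripper":0},{"angular":[0,0,0],"delta_pos":[0,0,0],"gripper":0},{"angular":[0,0,0],"delta_pos":[0,0,0],"gripper":0},{"angular":[0,0,0],"delta_pos":[0,0,0],"gripper":0},{"angular":[0,0,0],"delta_pos":[0,0,0],"gripper":0}]'
python3 - <<'E'
from h import *
s=state();im=grab_frame("wrist");cv2.imwrite("pics/w9.png",im[:,:,::-1]);plan([.4643,-.2989,.028],np.radians(12.37-90),s)
E
```

```text
time: 19.1
tool_pos: [0.4659, -0.3006, 0.031]
tool_rot: [0.002, 0.994, 0.107, 0.002]
contact_force: [0.6, -1.1, 6.0]
gripper_width: 0.479
turn units(5deg) [ 0.048 -0.034 -0.02 ]
shift units(3cm) [-0.041 -0.068  0.101] now [ 0.4659 -0.3006  0.031 ]
```

View pics/w9.png

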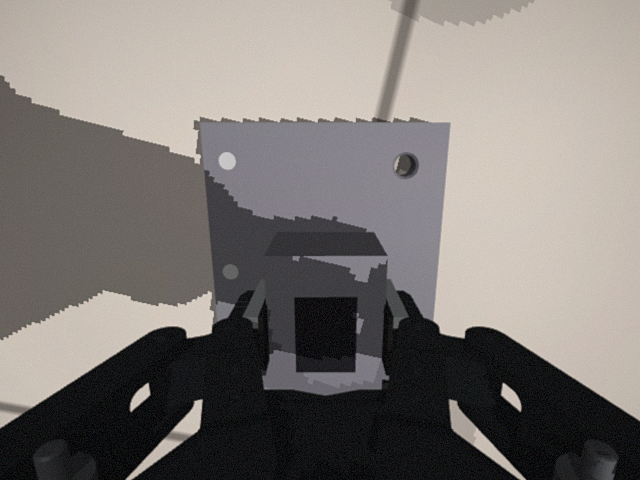

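```bash
python3 -m crank '[{"angular":[0,0,0],"delta_pos":[0,0,-0.5],"gripper":0},{"angular":[0,0,0],"delta_pos":[0,0,-0.9],"gripper":0},{"angular":[0,0,0],"delta_pos":[0,0,-0.9],"gripper":0},{"angular":[0,0,0],"delta_pos":[0,0,-0.9],"gripper":0},{"angular":[0,0,0],"delta_pos":[0,0,-0.9],"gripper":0},{"angular":[0,0,0],"delta_pos":[0,0,-0.9],"gripper":0},{"angular":[0,0,0],"delta_pos":[0,0,0],"gripper":0},{"angular":[0,0,0],"delta_pos":[0,0,0],"gripper":0}]'
python3 - <<'E'
from h import *
s=state();im=grab_frame("wrist");cv2.imwrite("pics/w10.png",im[:,:,::-1]);print(s["tool_pos"],s["tool_rot"],s["contact_force"],s["ft_torque"])
cv2.imwrite("pics/w10z.png",cv2.resize(im[100:400,180:480,::-1],None,fx=2,fy=2,interpolation=cv2.INTER_CUBIC))
plan([.497,.0346,.18],np.radians(-110.3),s)
E
```

```text
time: 20.15
tool_pos: [0.4641, -0.299, 0.1784]
tool_rot: [0.0, 0.994, 0.107, 0.0]
contact_force: [0.2, -0.9, -3.8]
gripper_width: 0.484
[ 0.46405947 -0.29902311  0.17842398] [3.64782914e-04 9.94272988e-01 1.06869369e-01 1.73881374e-04] [ 0.1613591  -0.92376508 -3.77862032] [0.02583461 0.04510368 0.03033867]
turn units(5deg) [ 8.000e-03 -5.000e-03  6.514e+00]
shift units(3cm) [  3.436 -10.633  -0.06 ] now [ 0.4641 -0.299   0.1784]
```

View pics/w10z.png

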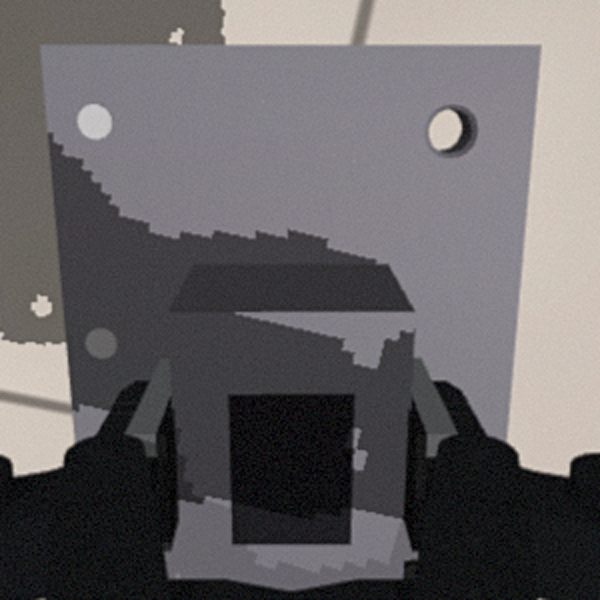

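```bash
cat > fitheld.py <<'E'
from h import *
# cover pose in tool frame: fit (tx,ty,tz, rotvec small) ; cover->tool nominal: x->x,y->-y,z->-z
m=camera_model("wrist");K=np.array(m["camera_matrix"]);W=np.linalg.inv(np.array(m["mount"]));c=(K,W[:3,:3],W[:3,3])
pts=np.array([(40,46),(541,45),(452,130),(169,312),(414,311),(193,264),(388,264)])/2+[179.75,99.75]
L=np.array([[.075,.05,.01],[.075,-.05,.01],[.058,-.033,.01],[.03,.021,.044],[.03,-.021,.044],[.03,.021,.01],[.03,-.021,.01]])
N=np.diag([1,-1,-1.])
def X(p):
    rv=np.r_[0,p[4] if len(p)>4 else 0,p[3]]
    return (R.from_rotvec(rv).as_matrix()@N@L.T).T+p[:3]
f=lambda p:(proj(c,X(p))-pts).ravel()
for x0 in ([0,0,.03,0],[0,0,.03,0,0]):
    r=least_squares(f,x0);print(np.round(r.x,4),"yaw deg",np.degrees(r.x[3:]));print(np.round(f(r.x).reshape(-1,2),1).tolist())
E
python3 fitheld.py
```

```text
[-0.0014 -0.0002  0.031  -0.002 ] yaw deg [-0.11566758]
[[0.3, -0.2], [-0.1, -0.3], [-0.6, 0.6], [-0.7, 0.1], [0.6, 0.3], [0.6, -0.1], [0.1, -0.4]]
[-0.0014 -0.0002  0.0309 -0.002  -0.0011] yaw deg [-0.11687556 -0.06258492]
[[0.3, -0.1], [-0.1, -0.3], [-0.6, 0.6], [-0.7, 0.0], [0.6, 0.2], [0.6, -0.1], [0.1, -0.4]]
```

```bash
python3 -m crank '[{"angular":[0,0,0.9],"delta_pos":[0,0,0],"gripper":0},{"angular":[0,0,0.94],"delta_pos":[0,0,0],"gripper":0},{"angular":[0,0,0.94],"delta_pos":[0,0,0],"gripper":0},{"angular":[0,0,0.94],"delta_pos":[0,0,0],"gripper":0},{"angular":[0,0,0.94],"delta_pos":[0,0,0],"gripper":0},{"angular":[0,0,0.94],"delta_pos":[0,0,0],"gripper":0},{"angular":[0,0,0.91],"delta_pos":[0,0,0],"gripper":0}]'
python3 -m crank '[{"angular":[0,0,0],"delta_pos":[-0.23,-0.9,0],"gripper":0},{"angular":[0,0,0],"delta_pos":[-0.23,-0.9,0],"gripper":0},{"angular":[0,0,0],"delta_pos":[-0.23,-0.9,0],"gripper":0},{"angular":[0,0,0],"delta_pos":[-0.23,-0.9,0],"gripper":0},{"angular":[0,0,0],"delta_pos":[-0.23,-0.9,0],"gripper":0},{"angular":[0,0,0],"delta_pos":[-0.23,-0.9,0],"gripper":0},{"angular":[0,0,0],"delta_pos":[-0.23,-0.9,0],"gripper":0},{"angular":[0,0,0],"delta_pos":[-0.23,-0.9,0],"gripper":0},{"angular":[0,0,0],"delta_pos":[-0.23,-0.9,0],"gripper":0},{"angular":[0,0,0],"delta_pos":[-0.23,-0.9,0],"gripper":0},{"angular":[0,0,0],"delta_pos":[-0.23,-0.9,0],"gripper":0},{"angular":[0,0,0],"delta_pos":[-0.23,-0.9,0],"gripper":0}]'
python3 -m crank '[{"angular":[0,0,0],"delta_pos":[0,0,0],"gripper":0},{"angular":[0,0,0],"delta_pos":[0,0,0],"gripper":0}]'
python3 - <<'E'
from h import *
s=state();im=grab_frame("wrist");cv2.imwrite("pics/w11.png",im[:,:,::-1]);print(s["time"],s["joint_pos"])
plan([.4977,.0329,.11],np.radians(-110.3),s)
E
```

```text
time: 21.08
tool_pos: [0.464, -0.2989, 0.1776]
tool_rot: [-0.0, 0.984, -0.177, -0.0]
contact_force: [-0.0, 0.1, -3.3]
gripper_width: 0.478
time: 22.58
tool_pos: [0.4984, 0.034, 0.1772]
tool_rot: [0.001, 0.984, -0.176, -0.0]
contact_force: [0.8, -1.0, -2.2]
gripper_width: 0.482
time: 22.82
tool_pos: [0.4988, 0.0327, 0.178]
tool_rot: [0.001, 0.984, -0.176, 0.0]
contact_force: [0.3, 0.4, -2.1]
gripper_width: 0.484
22.825 [-0.08221205 -0.19873691  1.9705113  -0.00250214  1.36963426  1.84285444]
turn units(5deg) [ 0.026 -0.01   0.006]
shift units(3cm) [-3.700e-02  1.000e-03  2.266e+00] now [0.4988 0.0327 0.178 ]
```

View pics/w11.png

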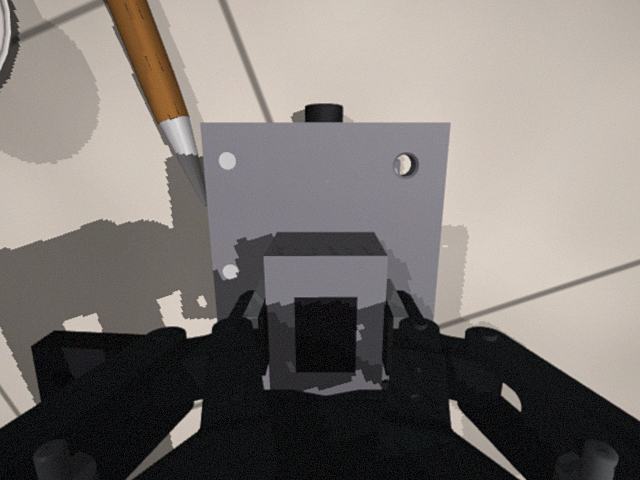

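The union nut shows beyond the cover at (324,112), so +x matches. Lowering to just above the dowel tips.

```bash
python3 -m crank '[{"angular":[0.03,-0.01,0],"delta_pos":[-0.04,0,0.5],"gripper":0},{"angular":[0,0,0],"delta_pos":[0,0,0.6],"gripper":0},{"angular":[0,0,0],"delta_pos":[0,0,0.6],"gripper":0},{"angular":[0,0,0],"delta_pos":[0,0,0.6],"gripper":0},{"angular":[0,0,0],"delta_pos":[0,0,0.5],"gripper":0},{"angular":[0,0,0],"delta_pos":[0,0,0],"gripper":0},{"angular":[0,0,0],"delta_pos":[0,0,0],"gripper":0}]'
cat > look.py <<'E'
import sys
from h import *
t=sys.argv[1];s=state();print(s["time"],s["contact_force"].round(1),s["ft_torque"].round(2))
plan([.4977,.0329,.067],np.radians(-110.3),s)
for n in("wrist","scene","side"):
    im=grab_frame(n);cv2.imwrite(f"pics/{n}{t}.png",im[:,:,::-1])
    if n!="wrist":
        u,v=proj(cam(n),[.497,.035,.05])[0].astype(int);cv2.imwrite(f"pics/{n}{t}z.png",cv2.resize(im[v-60:v+60,u-70:u+70,::-1],None,fx=5,fy=5,interpolation=cv2.INTER_CUBIC))
    else: cv2.imwrite(f"pics/{n}{t}z.png",cv2.resize(im[90:240,190:460,::-1],None,fx=2.9,fy=2.9,interpolation=cv2.INTER_CUBIC))
E
python3 look.py 12
```

```text
time: 23.75
tool_pos: [0.499, 0.0334, 0.0957]
tool_rot: [-0.001, 0.984, -0.176, 0.002]
contact_force: [0.3, 0.3, -3.1]
gripper_width: 0.482
23.75 [ 0.3  0.3 -3.1] [-0.03 -0.04  0.04]
turn units(5deg) [-0.018 -0.034  0.005]
shift units(3cm) [-0.039  0.031  0.958] now [0.499  0.0334 0.0957]
```

View pics/wrist12z.png

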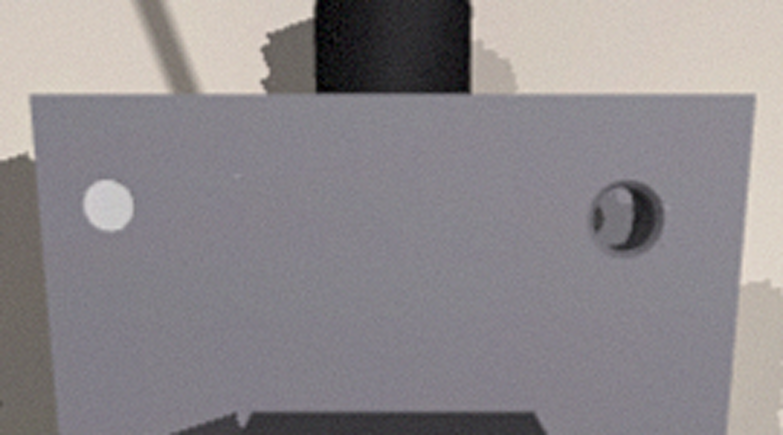

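View pics/scene12z.png

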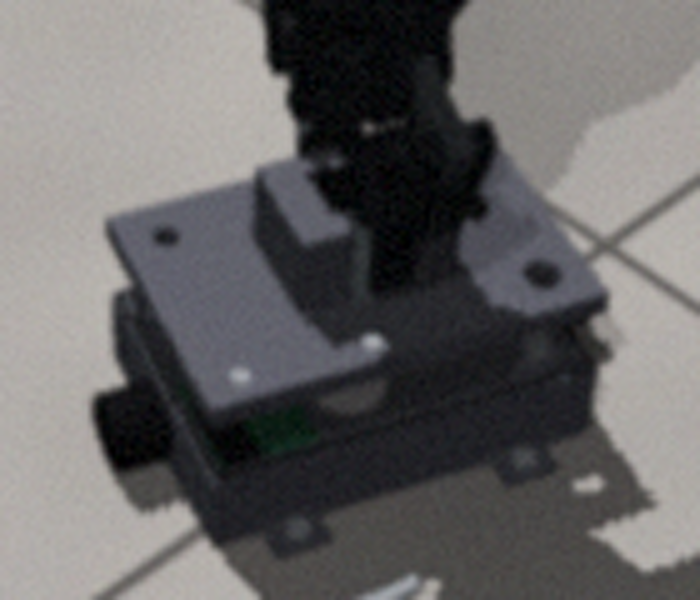

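View pics/side12z.png

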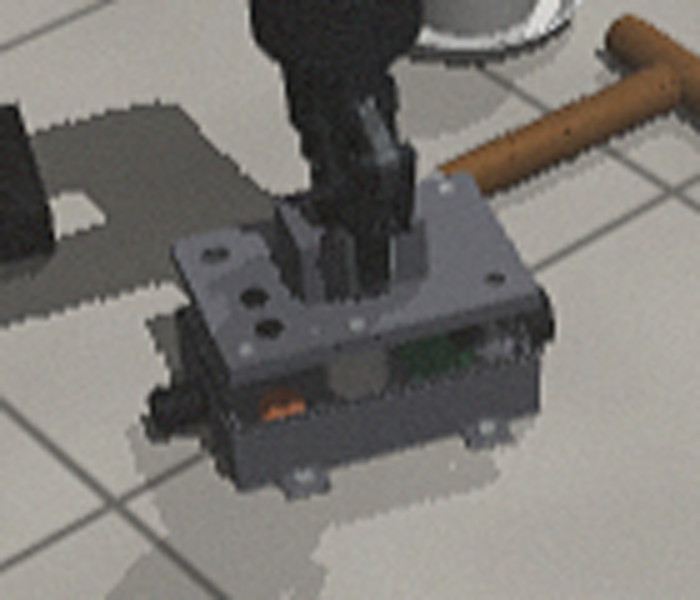

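```bash
python3 - <<'E'
from h import *
m=camera_model("wrist");K=np.array(m["camera_matrix"]);W=np.linalg.inv(np.array(m["mount"]));c=(K,W[:3,:3],W[:3,3])
im=cv2.imread("pics/wrist12.png")
cv2.imwrite("pics/w12h.png",cv2.resize(im[142:187,385:430],None,fx=12,fy=12,interpolation=cv2.INTER_CUBIC))
h0=.0957
T=lambda X:((np.array(X)-[385,142]+.5)*12).round(0)
off=np.array([-.0014,-.0002])
hole=np.array([.058,.033])+off
for z in(.031-.010,.031): print("hole z",z,T(proj(c,[*hole,z])),"r",12*350*.0045/(z+.126))
for z in (.052,.045,.036):
    print("dowel if aligned z",z,T(proj(c,[*hole,h0-z])),"r",12*350*(.001 if z>.05 else .003)/(h0-z+.126), "per mm",12*350*.001/(h0-z+.126))
E
```

```text
hole z 0.020999999999999998 [[248. 284.]] r 128.57142857142856
hole z 0.031 [[188. 268.]] r 120.38216560509554
dowel if aligned z 0.052 [[121. 250.]] r 24.749558043606367 per mm 24.749558043606367
dowel if aligned z 0.045 [[ 89. 242.]] r 71.30730050933786 per mm 23.76910016977929
dowel if aligned z 0.036 [[ 50. 231.]] r 67.8513731825525 per mm 22.61712439418417
```

View pics/w12h.png

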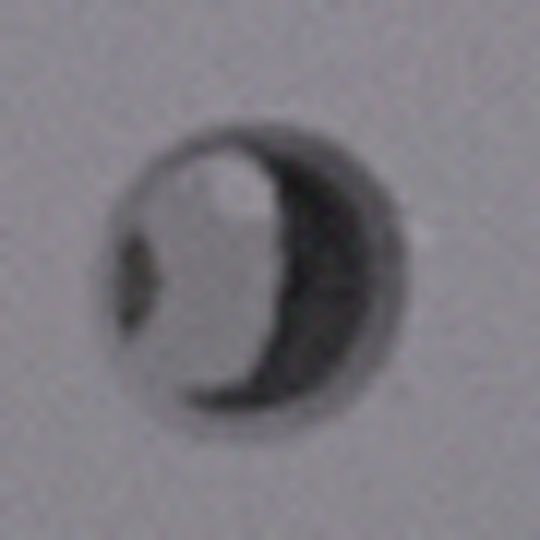

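```bash
python3 -m crank '[{"angular":[0,0,0],"delta_pos":[-0.03,0,0.15],"gripper":0},{"angular":[0,0,0],"delta_pos":[0,0,0.12],"gripper":0},{"angular":[0,0,0],"delta_pos":[0,0,0],"gripper":0},{"angular":[0,0,0],"delta_pos":[0,0,0],"gripper":0}]'
python3 look.py 13
python3 - <<'E'
from h import *
m=camera_model("wrist");K=np.array(m["camera_matrix"]);W=np.linalg.inv(np.array(m["mount"]));c=(K,W[:3,:3],W[:3,3])
im=cv2.imread("pics/wrist13.png")
cv2.imwrite("pics/w13h.png",cv2.resize(im[142:187,385:430],None,fx=12,fy=12,interpolation=cv2.INTER_CUBIC))
h0=state()["tool_pos"][2];T=lambda X:((np.array(X)-[385,142]+.5)*12).round(0)
for z in (.052,.045,.036): print(z,T(proj(c,[.0566,.0328,h0-z])))
E
```

```text
time: 24.4
tool_pos: [0.4977, 0.0337, 0.0871]
tool_rot: [-0.0, 0.984, -0.176, 0.001]
contact_force: [-0.3, -0.6, -2.3]
gripper_width: 0.482
24.4 [-0.3 -0.6 -2.3] [-0.05  0.01 -0.02]
turn units(5deg) [-0.015 -0.022  0.004]
shift units(3cm) [0.008 0.026 0.67 ] now [0.4977 0.0337 0.0871]
0.052 [[164. 261.]]
0.045 [[128. 252.]]
0.036 [[ 86. 241.]]
```

View pics/w13h.png

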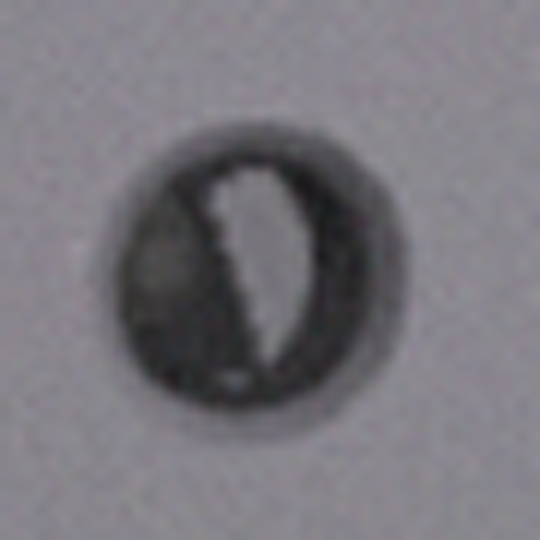

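View pics/side13z.png

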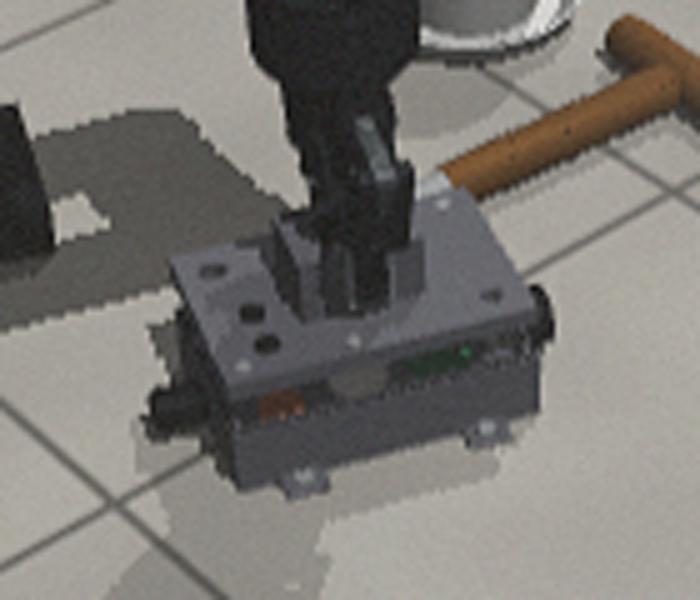

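View pics/scene13z.png

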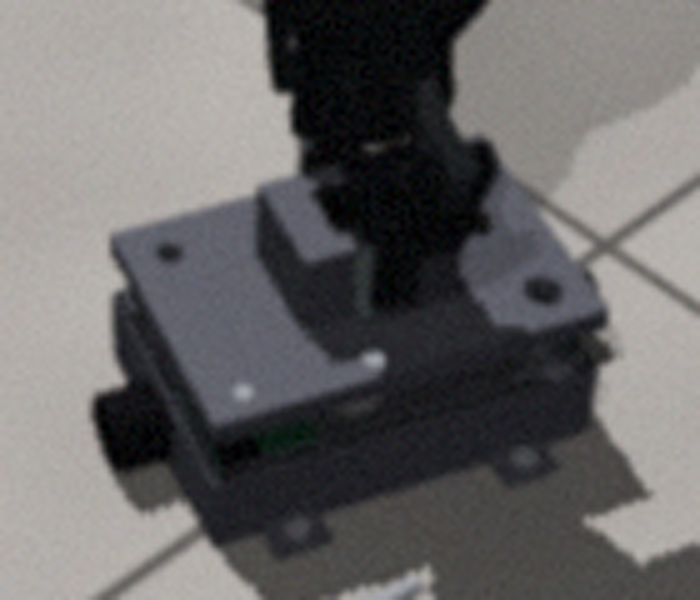

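A spot at about (168,255) through the narrow hole matches the dowel tip predicted at (164,261), so it is aligned. Lowering with force checks.

```bash
python3 -m crank '[{"angular":[0,0,0],"delta_pos":[0,0,0.1],"gripper":0},{"angular":[0,0,0],"delta_pos":[0,0,0.1],"gripper":0},{"angular":[0,0,0],"delta_pos":[0,0,0.1],"gripper":0},{"angular":[0,0,0],"delta_pos":[0,0,0],"gripper":0}]'
python3 -c "
from plant import *
s=state();print(s['contact_force'],s['ft_torque'],s['tool_pos'])"
```

```text
time: 25.05
tool_pos: [0.4974, 0.0337, 0.0777]
tool_rot: [-0.0, 0.984, -0.176, 0.001]
contact_force: [0.6, -0.5, -1.8]
gripper_width: 0.479
[ 0.59635183 -0.49841609 -1.77566093] [-0.02570896 -0.0211155   0.01763969] [0.4973933  0.03374435 0.07766785]
```

```bash
python3 -m crank '[{"angular":[0,0,0],"delta_pos":[0,0,0.1],"gripper":0},{"angular":[0,0,0],"delta_pos":[0,0,0.07],"gripper":0},{"angular":[0,0,0],"delta_pos":[0,0,0],"gripper":0}]'; python3 look.py 14
```

```text
time: 25.42
tool_pos: [0.4976, 0.0337, 0.0728]
tool_rot: [-0.0, 0.984, -0.176, 0.001]
contact_force: [0.1, 0.0, -2.0]
gripper_width: 0.481
25.425 [ 0.1  0.  -2. ] [-0.04 -0.    0.01]
turn units(5deg) [-0.014 -0.018  0.004]
shift units(3cm) [0.013 0.025 0.193] now [0.4976 0.0337 0.0728]
```

View pics/side14z.png

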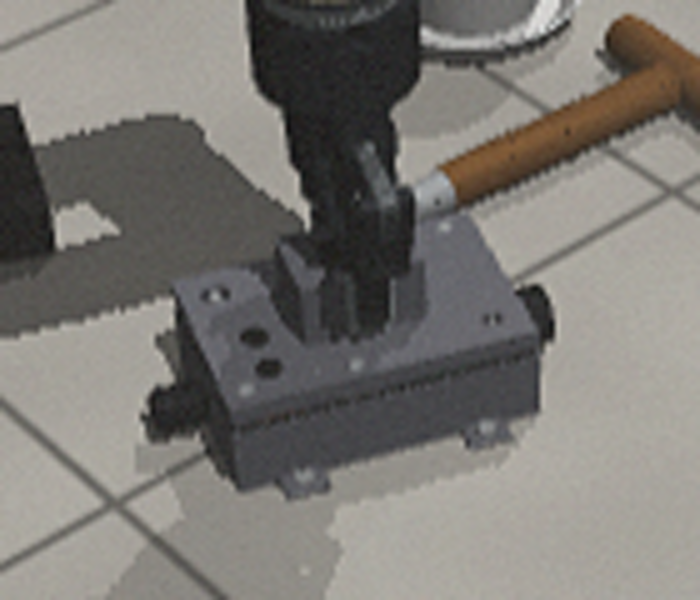

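View pics/wrist14z.png

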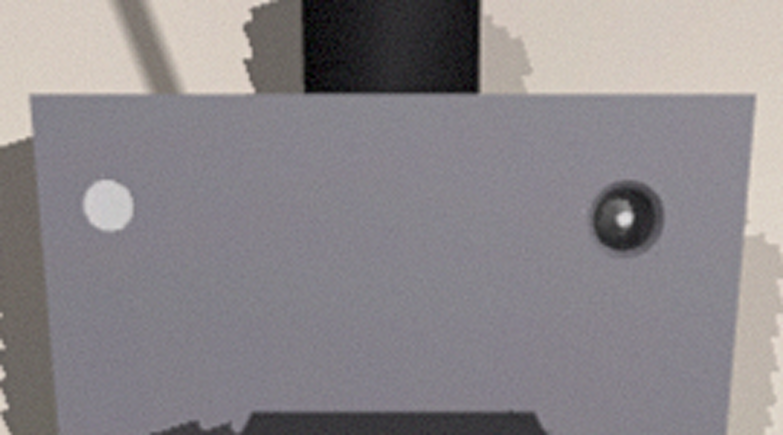

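Both dowels show in their holes: the thin tip is at (625,217) in the wrist zoom, and the thick one shows white at (215,293) in the side zoom. Pressing down gradually.

```bash
python3 -m crank '[{"angular":[0,0,0],"delta_pos":[0,0,0.05],"gripper":0},{"angular":[0,0,0],"delta_pos":[0,0,0.05],"gripper":0},{"angular":[0,0,0],"delta_pos":[0,0,0],"gripper":0}]';python3 -m crank '[{"angular":[0,0,0],"delta_pos":[0,0,0.05],"gripper":0},{"angular":[0,0,0],"delta_pos":[0,0,0.03],"gripper":0},{"angular":[0,0,0],"delta_pos":[0,0,0],"gripper":0}]'
```

```text
time: 25.95
tool_pos: [0.4983, 0.0337, 0.0707]
tool_rot: [-0.001, 0.984, -0.176, 0.002]
contact_force: [-0.0, -0.2, 1.2]
gripper_width: 0.479
time: 26.32
tool_pos: [0.4983, 0.0337, 0.0683]
tool_rot: [-0.001, 0.984, -0.176, 0.002]
contact_force: [-0.7, -1.1, 4.8]
gripper_width: 0.482
```

```bash
python3 -m crank '[{"angular":[0,0,0],"delta_pos":[0,0,0.04],"gripper":0},{"angular":[0,0,0],"delta_pos":[0,0,0],"gripper":0}]';python3 -m crank '[{"angular":[0,0,0],"delta_pos":[0,0,0.04],"gripper":0},{"angular":[0,0,0],"delta_pos":[0,0,0],"gripper":0}]';python3 -m crank '[{"angular":[0,0,0],"delta_pos":[0,0,0.04],"gripper":0},{"angular":[0,0,0],"delta_pos":[0,0,0],"gripper":0}]'
```

```text
time: 26.58
tool_pos: [0.4986, 0.0336, 0.0674]
tool_rot: [-0.001, 0.984, -0.176, 0.002]
contact_force: [0.0, -0.1, 6.5]
gripper_width: 0.482
time: 26.82
tool_pos: [0.4988, 0.0336, 0.0672]
tool_rot: [-0.0, 0.984, -0.176, 0.002]
contact_force: [-2.6, -0.0, 12.1]
gripper_width: 0.482
time: 27.08
tool_pos: [0.4991, 0.0336, 0.0671]
tool_rot: [-0.0, 0.984, -0.176, 0.002]
contact_force: [-5.5, 1.4, 17.9]
gripper_width: 0.479
```

```bash
python3 look.py 15
```

```text
27.075 [-5.5  1.4 17.9] [-0.33  1.22 -0.2 ]
turn units(5deg) [-0.013 -0.04   0.005]
shift units(3cm) [-0.035  0.037  0.003] now [0.4991 0.0336 0.0671]
```

View pics/side15z.png

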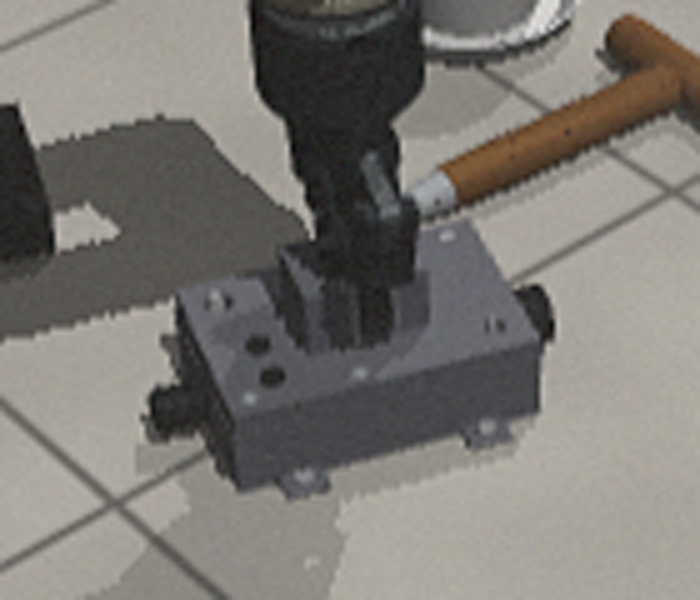

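View pics/scene15z.png

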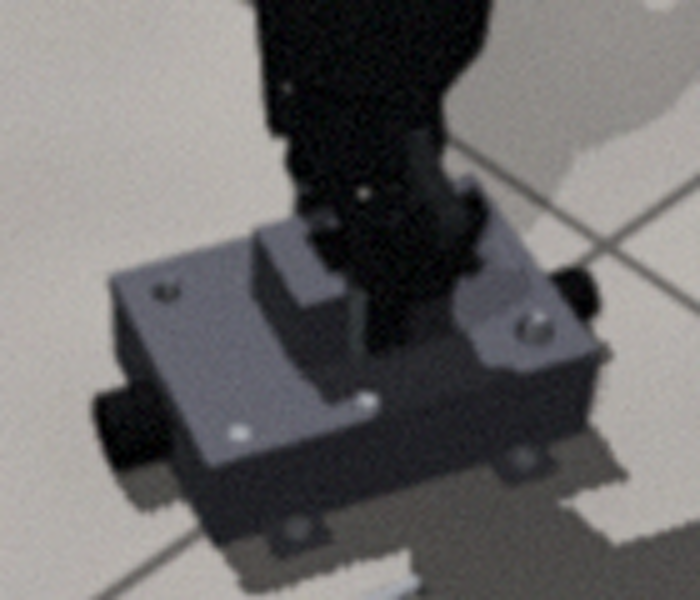

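View pics/wrist15.png

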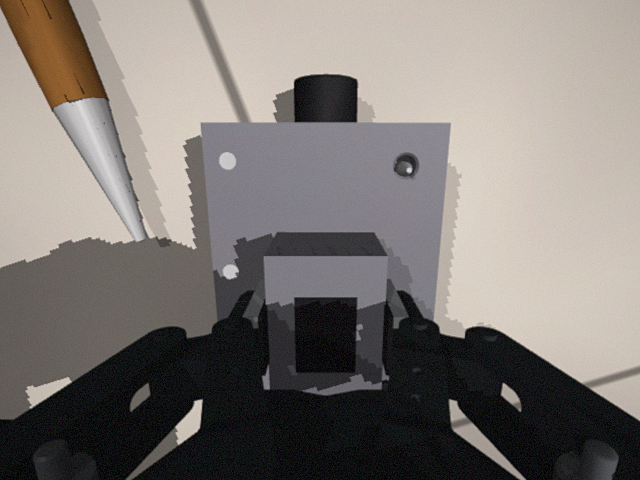

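It is flush all round in both the side and scene views. I'll relieve the sideways load (about 5 N), add a little push and let it settle.

```bash
python3 -m crank '[{"angular":[0,0,0],"delta_pos":[-0.04,0,0.02],"gripper":0},{"angular":[0,0,0],"delta_pos":[0,0,0],"gripper":0},{"angular":[0,0,0],"delta_pos":[0,0,0],"gripper":0}]'; python3 look.py 16
```

```text
time: 27.6
tool_pos: [0.4991, 0.0336, 0.0671]
tool_rot: [-0.0, 0.984, -0.176, 0.003]
contact_force: [-3.9, -0.4, 18.0]
gripper_width: 0.482
27.6 [-3.9 -0.4 18. ] [-0.47  0.93 -0.16]
turn units(5deg) [-0.017 -0.075  0.004]
shift units(3cm) [-0.034  0.038  0.004] now [0.4991 0.0336 0.0671]
```

```bash
python3 -m crank '[{"angular":[0,0,0],"delta_pos":[-0.03,0,0.02],"gripper":0},{"angular":[0,0,0],"delta_pos":[0,0,0],"gripper":0},{"angular":[0,0,0],"delta_pos":[0,0,0],"gripper":0},{"angular":[0,0,0],"delta_pos":[0,0,0],"gripper":0},{"angular":[0,0,0],"delta_pos":[0,0,0],"gripper":0},{"angular":[0,0,0],"delta_pos":[0,0,0],"gripper":0}]'; python3 look.py 17
```

```text
time: 28.5
tool_pos: [0.499, 0.0336, 0.0671]
tool_rot: [0.0, 0.984, -0.176, 0.004]
contact_force: [-1.4, -1.4, 18.6]
gripper_width: 0.482
28.5 [-1.4 -1.4 18.6] [-0.56  0.86 -0.1 ]
turn units(5deg) [-0.017 -0.097  0.007]
shift units(3cm) [-0.033  0.038  0.003] now [0.499  0.0336 0.0671]
```

View pics/side17z.png

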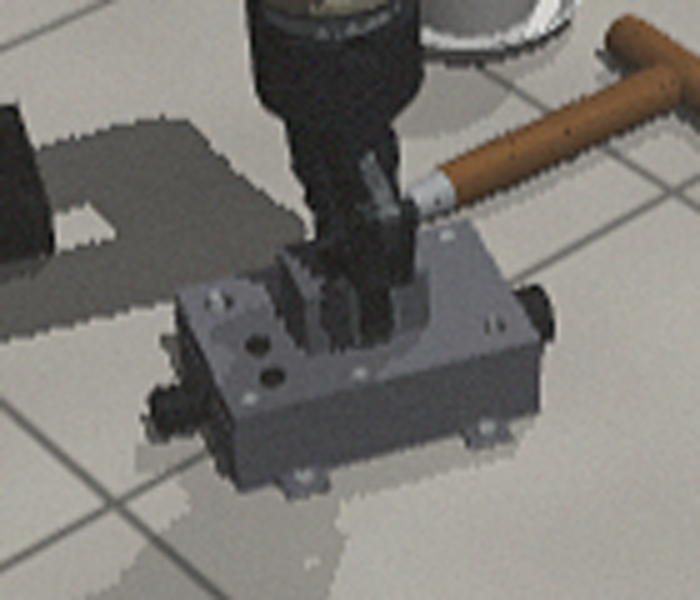

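View pics/scene17.png

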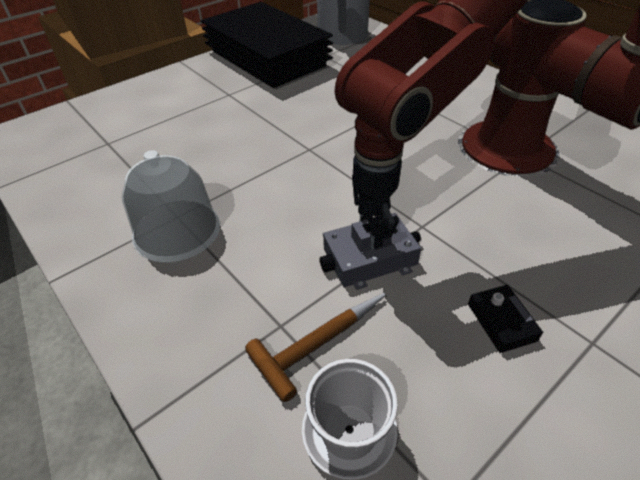

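The moment reading (-0.56, 0.86 Nm) says the push is off-centre towards one corner, and the tool is 0.5° off vertical. I'll trim the tilt so the push is central.

```bash
python3 -m crank '[{"angular":[-0.04,-0.1,0],"delta_pos":[0,0,0],"gripper":0},{"angular":[0,0,0],"delta_pos":[0,0,0],"gripper":0},{"angular":[0,0,0],"delta_pos":[0,0,0],"gripper":0}]'; python3 - <<'E'
from h import *
s=state();print(s["contact_force"].round(1),s["ft_torque"].round(2));plan([.4977,.0329,.067],np.radians(-110.3),s)
E
```

```text
time: 29.02
tool_pos: [0.4991, 0.0337, 0.067]
tool_rot: [0.001, 0.984, -0.176, -0.0]
contact_force: [-3.0, -0.4, 16.9]
gripper_width: 0.481
[-3.  -0.4 16.9] [-0.58  0.39 -0.11]
turn units(5deg) [ 0.02  -0.002  0.008]
shift units(3cm) [-0.033  0.041 -0.   ] now [0.4991 0.0337 0.067 ]
```

```bash
python3 -m crank '[{"angular":[-0.08,0,0],"delta_pos":[-0.02,0,0.01],"gripper":0},{"angular":[0,0,0],"delta_pos":[0,0,0],"gripper":0},{"angular":[0,0,0],"delta_pos":[0,0,0],"gripper":0}]'; python3 - <<'E'
from h import *
s=state();print(s["contact_force"].round(1),s["ft_torque"].round(2));plan([.4977,.0329,.067],np.radians(-110.3),s)
E
```

```text
time: 29.4
tool_pos: [0.4991, 0.0338, 0.0671]
tool_rot: [0.004, 0.984, -0.176, 0.0]
contact_force: [-1.8, -3.0, 19.1]
gripper_width: 0.482
[-1.8 -3.  19.1] [-0.07  0.19  0.03]
turn units(5deg) [ 0.089 -0.018  0.003]
shift units(3cm) [-0.033  0.045  0.005] now [0.4991 0.0338 0.0671]
```

```bash
python3 -m crank '[{"angular":[0,0,0],"delta_pos":[0,0,0],"gripper":0},{"angular":[0,0,0],"delta_pos":[0,0,0],"gripper":0},{"angular":[0,0,0],"delta_pos":[0,0,0],"gripper":0},{"angular":[0,0,0],"delta_pos":[0,0,0],"gripper":0}]'; python3 look.py 18
```

```text
time: 29.9
tool_pos: [0.4991, 0.0339, 0.0671]
tool_rot: [0.004, 0.984, -0.176, 0.0]
contact_force: [-3.2, -3.1, 19.3]
gripper_width: 0.476
29.9 [-3.2 -3.1 19.3] [-0.01  0.16  0.04]
turn units(5deg) [ 0.088 -0.018  0.003]
shift units(3cm) [-0.033  0.046  0.005] now [0.4991 0.0339 0.0671]
```

View pics/side18z.png

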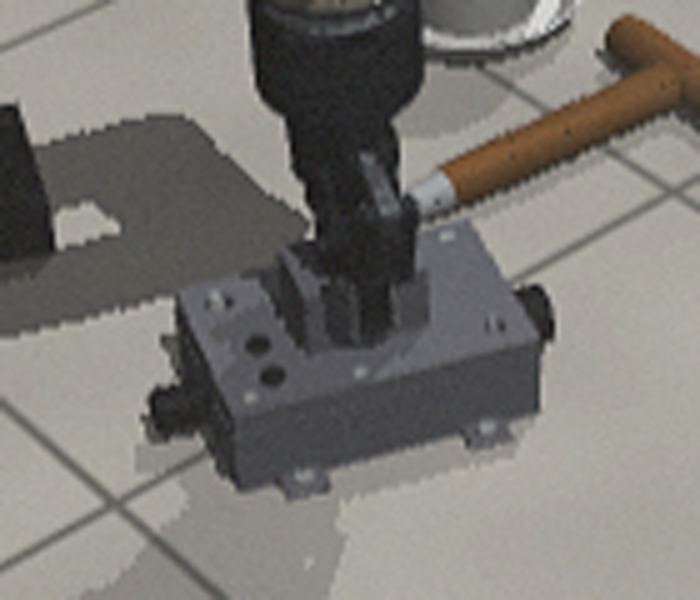

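View pics/scene18z.png

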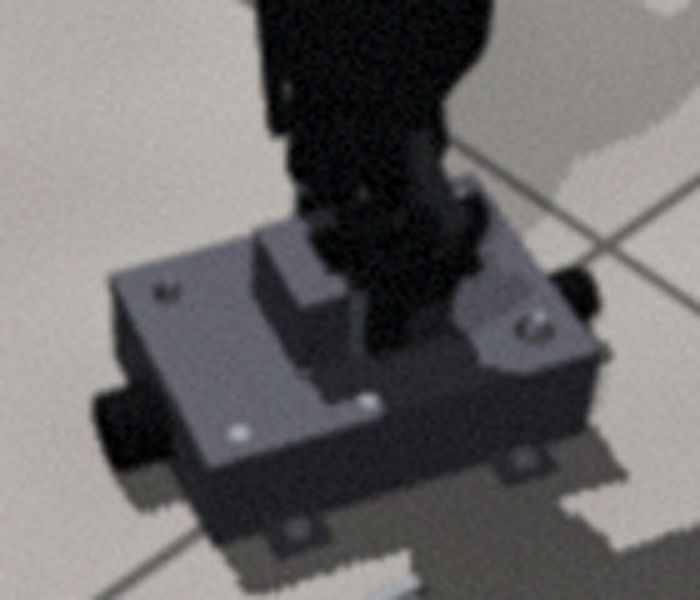

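No gap is visible on any side in view, and both dowels show in their holes. The push is steady at 19 N and centred, so I'm handing in.

```bash
python3 -c "
from plant import *
print(job_done());s=state();print(s['time'],s['contact_force'],s['tool_pos'])"
```

```text
the job is handed in; nothing more can be done
None
the job is handed in; nothing more can be done
```

I handed the job in at about 30 s of the 67 s allowed. The long cell stands in the cup and has been let go. The cover is on both dowels, wide hole over thick and narrow over thin, and the gripper is still holding it and pressing it shut.

**Last checks:**
- **Height:** the TCP stopped hard at z = 0.067 m, which is the height expected with the cover home.
- **Push:** about 19 N downward, against the roughly 8 N needed to bring it home. After I trimmed a slight tilt, the remaining moment was under 0.2 Nm.
- **Flush:** the scene and side views showed no gap on the visible sides, and both dowel tips showed in their holes.
- **Other things:** the short cell, pot, cloche and dibber look untouched in the last scene view.

**What was less than perfect:**
- About 3 N of sideways load remained in each horizontal direction.
- The tool reads about 0.45° off vertical, and it sits about 1–2 mm off my planned centre, which is about as much as the dowel holes allow.
- The far sides of the seam are only checked through the force and height readings, since no camera saw them directly.

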